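# Dark-measurement set-up: cover the plant pots and hang the light screens level

### The job

Prepare the plants for a dark measurement. First close every pot on the bench with one white cover panel taken from the stack, lying flat on the rim so that the mouth is fully covered; then hang both L-shaped light screens from the rail, one on each peg, each by the hole that lets it hang level. The pots must end standing upright, no pot with two panels on it, and leave the other things on the bench where they are.

Things in the scene. Friction and masses are not known exactly. Their poses are not given: they have to be found in the camera images.
- pot_a: clear plastic plant pot with soil and short grass, loose, 0.2 to 0.4 kg; round, 54 mm outside diameter, mouth 44 mm across, 70 mm high. Origin: centre of its underside, z up. May be absent (None).
- pot_b: clear plastic plant pot with soil and short grass, loose, 0.2 to 0.4 kg; round, 54 mm outside diameter, mouth 44 mm across, 70 mm high. Origin: centre of its underside, z up. May be absent (None).
- pot_c: clear plastic plant pot with soil and short grass, loose, 0.2 to 0.4 kg; round, 54 mm outside diameter, mouth 44 mm across, 70 mm high. Origin: centre of its underside, z up. May be absent (None).
- pot_d: clear plastic plant pot with soil and short grass, loose, 0.2 to 0.4 kg; round, 54 mm outside diameter, mouth 44 mm across, 70 mm high. Origin: centre of its underside, z up. May be absent (None).
- stack_base: fixed wooden board 110 x 84 x 8 mm (x, y, z) under the stack of cover panels; origin: centre of its underside; its yaw is roughly that of the panels
- cover_1: rigid white cover panel, 92 x 64 x 12 mm (x, y, z), about 90 g; origin: centre of its underside. All five are alike and start in one stack on the board, cover_1 being number 1 from the bottom, each turned a few degrees against the next; they can be pinched across the 64 mm.
- cover_2: rigid white cover panel, 92 x 64 x 12 mm (x, y, z), about 90 g; origin: centre of its underside. All five are alike and start in one stack on the board, cover_2 being number 2 from the bottom, each turned a few degrees against the next; they can be pinched across the 64 mm.
- cover_3: rigid white cover panel, 92 x 64 x 12 mm (x, y, z), about 90 g; origin: centre of its underside. All five are alike and start in one stack on the board, cover_3 being number 3 from the bottom, each turned a few degrees against the next; they can be pinched across the 64 mm.
- cover_4: rigid white cover panel, 92 x 64 x 12 mm (x, y, z), about 90 g; origin: centre of its underside. All five are alike and start in one stack on the board, cover_4 being number 4 from the bottom, each turned a few degrees against the next; they can be pinched across the 64 mm.
- cover_5: rigid white cover panel, 92 x 64 x 12 mm (x, y, z), about 90 g; origin: centre of its underside. All five are alike and start in one stack on the board, cover_5 being number 5 from the bottom, each turned a few degrees against the next; they can be pinched across the 64 mm.
- rack: fixed aluminium rack: 150 x 160 mm base plate 8 mm thick with two slots 13 mm wide and 25 mm deep along its y, 70 mm apart in x, in which the screens stand on edge, 8 mm above the bench, facing either way. Origin: centre of its underside.
- screen_a: L-shaped black plate of uniform 10 mm plastic, 0.1 to 0.2 kg, upright in the rack. Origin: middle of its straight 140 mm bottom edge; x along that edge, y across the thickness, z up. Lower part 140 wide, z 0 to 55; upper part 104 wide (x -70 to 34), z 55 to 105 mm. 4 holes, 16 mm, along y at z = 75 and x = -52.5, -29.5, -6.5, 16.5 mm. Can be pinched by its top edge.
- screen_b: L-shaped black plate of uniform 10 mm plastic, 0.1 to 0.2 kg, upright in the rack. Origin: middle of its straight 140 mm bottom edge; x along that edge, y across the thickness, z up. Lower part 140 wide, z 0 to 55; upper part 84 wide (x -70 to 14), z 55 to 105 mm. 3 holes, 16 mm, along y at z = 75 and x = -54, -31.5, -9 mm. Can be pinched by its top edge.
- rail: fixed aluminium rail on two posts, 330 mm long in its own y, its front face at its own x = 0, crossbar 195 to 225 mm above the bench. Origin on the bench below the middle of the front face. Two straight level steel pegs, 7 mm thick, stick out 85 mm towards its own -x at 210 mm height, 175 mm apart.
- peg_1 (a point): free end of the peg at the rail's y = -87.5 mm, on the peg's axis; axes as the rail's, the peg runs from here 85 mm along +x to the crossbar
- peg_2 (a point): the same for the peg at the rail's y = +87.5 mm
- spray_bottle: bystander, to be left alone: clear bottle with white cap, 60 mm across, 170 mm high, standing
- mug: bystander, to be left alone: white mug, 76 mm across, 85 mm high
- jar: bystander, to be left alone: small amber jar, 56 mm across, 60 mm high
- trowel: bystander, to be left alone: spatula-like planting tool lying flat, origin near its middle
- screwdriver: bystander, to be left alone: screwdriver lying flat, origin near its middle
- seed_box: bystander, to be left alone: closed cardboard box 70 x 100 x 45 mm

How it is judged:
On the way, in this order (a step that is already met when the one before it is completed fails the run):
1. every pot present is closed by a cover panel (((x of pot_a in the frame of cover_1 between -0.024 and 0.024 m and y of pot_a in the frame of cover_1 between -0.01 and 0.01 m and z of pot_a in the frame of cover_1 between -0.073 and -0.067 m and angle between cover_1's own z axis and vertical below 0.06 rad) or (x of pot_a in the frame of cover_2 between -0.024 and 0.024 m and y of pot_a in the frame of cover_2 between -0.01 and 0.01 m and z of pot_a in the frame of cover_2 between -0.073 and -0.067 m and angle between cover_2's own z axis and vertical below 0.06 rad) or (x of pot_a in the frame of cover_3 between -0.024 and 0.024 m and y of pot_a in the frame of cover_3 between -0.01 and 0.01 m and z of pot_a in the frame of cover_3 between -0.073 and -0.067 m and angle between cover_3's own z axis and vertical below 0.06 rad) or (x of pot_a in the frame of cover_4 between -0.024 and 0.024 m and y of pot_a in the frame of cover_4 between -0.01 and 0.01 m and z of pot_a in the frame of cover_4 between -0.073 and -0.067 m and angle between cover_4's own z axis and vertical below 0.06 rad) or (x of pot_a in the frame of cover_5 between -0.024 and 0.024 m and y of pot_a in the frame of cover_5 between -0.01 and 0.01 m and z of pot_a in the frame of cover_5 between -0.073 and -0.067 m and angle between cover_5's own z axis and vertical below 0.06 rad)) and ((x of pot_b in the frame of cover_1 between -0.024 and 0.024 m and y of pot_b in the frame of cover_1 between -0.01 and 0.01 m and z of pot_b in the frame of cover_1 between -0.073 and -0.067 m and angle between cover_1's own z axis and vertical below 0.06 rad) or (x of pot_b in the frame of cover_2 between -0.024 and 0.024 m and y of pot_b in the frame of cover_2 between -0.01 and 0.01 m and z of pot_b in the frame of cover_2 between -0.073 and -0.067 m and angle between cover_2's own z axis and vertical below 0.06 rad) or (x of pot_b in the frame of cover_3 between -0.024 and 0.024 m and y of pot_b in the frame of cover_3 between -0.01 and 0.01 m and z of pot_b in the frame of cover_3 between -0.073 and -0.067 m and angle between cover_3's own z axis and vertical below 0.06 rad) or (x of pot_b in the frame of cover_4 between -0.024 and 0.024 m and y of pot_b in the frame of cover_4 between -0.01 and 0.01 m and z of pot_b in the frame of cover_4 between -0.073 and -0.067 m and angle between cover_4's own z axis and vertical below 0.06 rad) or (x of pot_b in the frame of cover_5 between -0.024 and 0.024 m and y of pot_b in the frame of cover_5 between -0.01 and 0.01 m and z of pot_b in the frame of cover_5 between -0.073 and -0.067 m and angle between cover_5's own z axis and vertical below 0.06 rad)) and ((x of pot_c in the frame of cover_1 between -0.024 and 0.024 m and y of pot_c in the frame of cover_1 between -0.01 and 0.01 m and z of pot_c in the frame of cover_1 between -0.073 and -0.067 m and angle between cover_1's own z axis and vertical below 0.06 rad) or (x of pot_c in the frame of cover_2 between -0.024 and 0.024 m and y of pot_c in the frame of cover_2 between -0.01 and 0.01 m and z of pot_c in the frame of cover_2 between -0.073 and -0.067 m and angle between cover_2's own z axis and vertical below 0.06 rad) or (x of pot_c in the frame of cover_3 between -0.024 and 0.024 m and y of pot_c in the frame of cover_3 between -0.01 and 0.01 m and z of pot_c in the frame of cover_3 between -0.073 and -0.067 m and angle between cover_3's own z axis and vertical below 0.06 rad) or (x of pot_c in the frame of cover_4 between -0.024 and 0.024 m and y of pot_c in the frame of cover_4 between -0.01 and 0.01 m and z of pot_c in the frame of cover_4 between -0.073 and -0.067 m and angle between cover_4's own z axis and vertical below 0.06 rad) or (x of pot_c in the frame of cover_5 between -0.024 and 0.024 m and y of pot_c in the frame of cover_5 between -0.01 and 0.01 m and z of pot_c in the frame of cover_5 between -0.073 and -0.067 m and angle between cover_5's own z axis and vertical below 0.06 rad)) and ((x of pot_d in the frame of cover_1 between -0.024 and 0.024 m and y of pot_d in the frame of cover_1 between -0.01 and 0.01 m and z of pot_d in the frame of cover_1 between -0.073 and -0.067 m and angle between cover_1's own z axis and vertical below 0.06 rad) or (x of pot_d in the frame of cover_2 between -0.024 and 0.024 m and y of pot_d in the frame of cover_2 between -0.01 and 0.01 m and z of pot_d in the frame of cover_2 between -0.073 and -0.067 m and angle between cover_2's own z axis and vertical below 0.06 rad) or (x of pot_d in the frame of cover_3 between -0.024 and 0.024 m and y of pot_d in the frame of cover_3 between -0.01 and 0.01 m and z of pot_d in the frame of cover_3 between -0.073 and -0.067 m and angle between cover_3's own z axis and vertical below 0.06 rad) or (x of pot_d in the frame of cover_4 between -0.024 and 0.024 m and y of pot_d in the frame of cover_4 between -0.01 and 0.01 m and z of pot_d in the frame of cover_4 between -0.073 and -0.067 m and angle between cover_4's own z axis and vertical below 0.06 rad) or (x of pot_d in the frame of cover_5 between -0.024 and 0.024 m and y of pot_d in the frame of cover_5 between -0.01 and 0.01 m and z of pot_d in the frame of cover_5 between -0.073 and -0.067 m and angle between cover_5's own z axis and vertical below 0.06 rad))), for 0.2 s.
2. both screens hang level from the pegs, let go (((x of peg_1 in the frame of screen_a between -0.0205 and 0.0075 m and z of peg_1 in the frame of screen_a between 0.068 and 0.088 m and y of peg_1 in the frame of screen_a between -0.08 and -0.006 m) or (x of peg_1 in the frame of screen_a between -0.0205 and 0.0075 m and z of peg_1 in the frame of screen_a between 0.068 and 0.088 m and y of peg_1 in the frame of screen_a between 0.006 and 0.08 m) or (x of peg_2 in the frame of screen_a between -0.0205 and 0.0075 m and z of peg_2 in the frame of screen_a between 0.068 and 0.088 m and y of peg_2 in the frame of screen_a between -0.08 and -0.006 m) or (x of peg_2 in the frame of screen_a between -0.0205 and 0.0075 m and z of peg_2 in the frame of screen_a between 0.068 and 0.088 m and y of peg_2 in the frame of screen_a between 0.006 and 0.08 m)) and angle between each of screen_a, screen_b's own z axis and vertical below 0.12 rad and linear speed of each of screen_a, screen_b below 0.02 m/s and contact force between the fingers and screen_a below 0.1 N and ((x of peg_1 in the frame of screen_b between -0.023 and 0.005 m and z of peg_1 in the frame of screen_b between 0.068 and 0.088 m and y of peg_1 in the frame of screen_b between -0.08 and -0.006 m) or (x of peg_1 in the frame of screen_b between -0.023 and 0.005 m and z of peg_1 in the frame of screen_b between 0.068 and 0.088 m and y of peg_1 in the frame of screen_b between 0.006 and 0.08 m) or (x of peg_2 in the frame of screen_b between -0.023 and 0.005 m and z of peg_2 in the frame of screen_b between 0.068 and 0.088 m and y of peg_2 in the frame of screen_b between -0.08 and -0.006 m) or (x of peg_2 in the frame of screen_b between -0.023 and 0.005 m and z of peg_2 in the frame of screen_b between 0.068 and 0.088 m and y of peg_2 in the frame of screen_b between 0.006 and 0.08 m)) and contact force between the fingers and screen_b below 0.1 N), for 0.2 s.
At the end, for the whole second after the job is handed in: Pots upright (0.1 rad), each mouth under a panel flat on the rim (3 mm, 0.06 rad; mouth centre within 24 mm along, 10 mm across the panel's middle), no panel on a panel on a pot; screens on one peg each, hung by a hole, within 0.12 rad of level, at rest, released (all of step 1 and all of step 2 and angle between each of pot_a, pot_b, pot_c, pot_d's own z axis and vertical below 0.1 rad and height (world z) of each of cover_1, cover_2, cover_3, cover_4, cover_5 below 0.077 m and horizontal distance between screen_a and screen_b above 0.1 m and contact force between the fingers and cover_1 below 0.1 N and contact force between the fingers and cover_2 below 0.1 N and contact force between the fingers and cover_3 below 0.1 N and contact force between the fingers and cover_4 below 0.1 N and contact force between the fingers and cover_5 below 0.1 N); the robot touches nothing.
It fails at once if a bystander (bottle, mug, jar, tool or box) is moved by more than 4 cm (distance of any of spray_bottle, mug, jar, trowel, screwdriver, seed_box from where it was at the start of the episode above 0.04 m).
Of pot_a, pot_b, pot_c, pot_d only 3 to 4 are there at a start; the rules pass over those that are not, and their reading is None.
At some moment in a run one of pot_a, pot_b, pot_c, pot_d may be knocked a few centimetres aside while the robot is not near it.
It also fails if it takes over 210 s, if anything falls off the work surface, if the arm or the gripper's body presses on something with over 40 N, if the wrist force passes 120 N, or if a joint passes its speed limit or range.

### The arm

A 6-joint arm with a two-finger parallel gripper is mounted at the origin on the work surface. World frame = base frame: x ahead of the robot, y to its left, z up, the work surface at z = 0. Lengths are in m, angles in rad, forces in N, time in s.
With the tool pointing down it reaches from about 0.15 to 0.775 m from the base axis. Payload 6.1 kg.
Tool frame: the origin (TCP) lies on the centre line of the jaws, within the pads' length; the fingertips stand nose_length ahead of it and the grasp point (between the pads) lies 8 mm behind it (nose_length is the distance from the TCP to the fingertips, in m); z points along the fingers, y is the direction in which the jaws open and shut (so a half turn about z gives the same grasp; the last joint's range is limited). The gripper opens to 85 mm and grips with 20 to 120 N. Pads are 22 mm wide; open, the fingers measure 114 mm over their backs; the gripper's body (76 mm by 85 mm) begins 54 mm behind the grasp point. The pads swing forward as they close: fully open they stand 13 mm farther back than shut.
Start: joints at [1.271, 0.126, -0.04, 1.405, 0, 1.571], TCP at [0.155, 0.502, 0.242] pointing down, gripper open.
Joint ranges: [-2.72, 2.72], [-0.95, 1.95], [-1.27, 1.35], [-1.78, 2.02], [-1.46, 1.47], [-3.14, 3.14]. Speed limits (rad/s): [2.39, 2.39, 3.01, 3.14, 3.14, 3.14].

### API

Orientations are given as [roll, pitch, yaw] about the fixed x, y, z axes, in that order (R = Rz(yaw) Ry(pitch) Rx(roll)).
In Python, from rig import get_obs, camera, camera_info, job_done, recognise, trace, nose_length gives the robot as it stands.
- The arm moves only by the shell command python3 -m crank 'ROWS' [FORCE]. ROWS is JSON, a list of rows, each an object with "claw": the closure, from 0 (fully open) to 1 (shut); "translation": the shift along the tool's x, y, z in mm, a list of three; "twist": the turn about the tool's z in degrees. In form: [{"claw": claw, "translation": [dx, dy, dz], "twist": twist}, ...]. A call has 1 to 8 rows; each row shifts and turns the commanded pose from where the row before left it, along the tool's axes as they then stand; what a row does not reach is not made up. A row lasts 1/8 s, in which the tool goes at most 62.5 mm and 10.7 degrees, less where a joint would pass 70% of its speed; a pose out of reach is approached as far as the arm can. A call with a gripper value outside its range is refused whole. The fingers move at their own pace and stop on an object; FORCE is the grip in N (left out, the last holds). Time passes only in rows, so rows that do not move let the fingers close. It gives the time, the measured TCP pose, the force and the opening at its end, in the units of the state.
- get_obs(): the state, without advancing time (a new reading comes with each control period).
- camera(name): name is "scene" or "top" or "wrist"; returns the picture (420x560x3 uint8, red, green, blue); there is no depth.
- camera_info(name): a dict with "fx", "fy", "cx", "cy" (pixels), "pose" (4x4, takes a point from camera to world coordinates); the wrist camera has in their place "hand_eye" (4x4, takes a point from camera to tool coordinates, whose origin is the TCP and whose axes are the flange's). Camera axes: x right, y down, z forward; pixel columns grow to the right and rows downward; lengths in m; the calibration is good to about 2 mm. A picture is of the moment at which its call begins: read the wrist's pose just before it. camera_info takes no time and is no camera call.
- job_done(): hands the job in, once; it reports no verdict.
Trained networks look in the newest picture that a camera, given by its name, has taken for a name from the list of things; names that differ only in an ending like _2 or _b are one class to them, and where a whole thing is asked for, a point or a joint stands for the part that bears it (a point fixed in the world has none). Each returns a list of dicts, best first, with "confidence" (0 to 1); they miss things now and then, are a little off and sometimes report something else, mostly with a low value. They report only what shows in the picture. A call takes as long as a camera call.
- recognise(query, camera): "position" ([x, y, z] in m, in world coordinates, good to about 4 mm: the middle of the surface that is visible of it).
- trace(query, camera): "mask" (420x560 bool, what is visible of it).
The state is a dict: "time": time; "joints": joint angles; "qd": joint speeds; "effort": joint torques, N m; "position": TCP position; "ee_rot": TCP orientation; "force": force on the tool from outside, world axes, zero at the start; "moment": the same for the moment, N m; "grip_width": finger opening in m.
Only numpy, scipy, OpenCV 4.12 (cv2) and the standard library are available. Lean on these libraries where they do the work, as an engineer would, in place of code of your own. Each camera call takes 0.05 s, during which the arm holds its last target. There are 200 camera calls.

## Working session

There is one attempt and no reset: what is moved stays moved. The work goes in short steps, Python scripts to look and compute and a shell command to move; the robot and the scene stay as the last step left them, time stands still between calls to the robot, and variables do not carry over. Pictures are saved under pics/ and viewed, about 12 in all and at most 16, crops included, and the job is handed in when it is done.

```bash
ls; mkdir -p pics
python3 - <<'E'
from rig import *
import cv2,numpy as np
print(get_obs()); print(nose_length)
for c in ["scene","top"]:
    im=camera(c); cv2.imwrite(f"pics/{c}0.png",im[:,:,::-1]); print(c,camera_info(c))
    for q in ["pot_a","cover_1","stack_base","rack","screen_a","screen_b","rail","spray_bottle","mug","jar","trowel","screwdriver","seed_box"]:
        print(q,[(np.round(d["position"],3).tolist(),round(d["confidence"],2)) for d in recognise(q,c)])
print(camera_info("wrist"))
E
```

```text
pics
{'time': 0.0, 'joints': array([ 1.27097669e+00,  1.26380914e-01, -4.06153792e-02,  1.40538400e+00,
       -8.71895251e-06,  1.57081346e+00]), 'qd': array([ 0.00026154, -0.00146683, -0.00046006, -0.00145043,  0.00121042,
       -0.00021332]), 'effort': array([ 4.44389536e-05, -4.35912180e+01,  3.52924883e+01,  1.72959751e-02,
       -1.54252291e-05,  2.57498769e-06]), 'position': array([0.15494577, 0.50120934, 0.24152459]), 'ee_rot': array([-3.14000869e+00,  8.74607892e-06,  2.84175590e+00]), 'force': array([-0.79035872,  0.22360124,  1.07451137]), 'moment': array([-0.03120511, -0.05252199,  0.0930513 ]), 'grip_width': 0.0854644148232495}
0.011
scene {'fx': 389.2999604117321, 'fy': 389.2999604117321, 'cx': 276.2470975796132, 'cy': 216.2988182356701, 'pose': array([[ 0.4886707 ,  0.54479064, -0.68147202,  1.36857582],
       [ 0.8723517 , -0.31786743,  0.37143346, -0.45092523],
       [-0.01426429, -0.77599192, -0.63058154,  0.88890984],
       [ 0.        ,  0.        ,  0.        ,  1.        ]])}
pot_a [([0.622, -0.126, 0.05], 0.84), ([0.626, -0.307, 0.052], 0.75), ([0.418, 0.2
[... 1443 characters left out ...]
 0.055, 0.061], 0.22)]
jar [([0.368, 0.053, 0.06], 0.79), ([0.605, -0.12, 0.051], 0.64)]
trowel [([0.69, -0.475, 0.004], 0.76), ([0.435, -0.318, 0.004], 0.31)]
screwdriver [([0.371, -0.139, 0.02], 0.61)]
seed_box [([0.799, -0.085, 0.044], 0.96)]
{'fx': 314.1971860102011, 'fy': 314.1971860102011, 'cx': 279.2777615384484, 'cy': 212.8199658312631, 'hand_eye': array([[-6.86878504e-04, -9.54289376e-01, -2.98883446e-01,
         7.66407861e-02],
       [ 9.99999715e-01, -5.61684085e-04, -5.04775872e-04,
         8.12732616e-04],
       [ 3.13824177e-04, -2.98883708e-01,  9.54289490e-01,
        -1.32699840e-01],
       [ 0.00000000e+00,  0.00000000e+00,  0.00000000e+00,
         1.00000000e+00]])}
```

View pics/scene0.png

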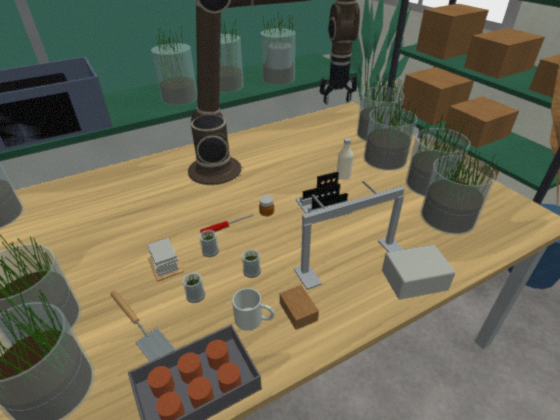

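View pics/top0.png

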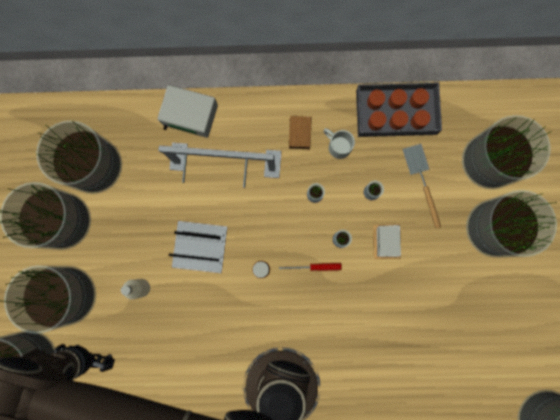

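The top view shows three pots at pixels (316,192), (374,190) and (342,239), and the stack at (389,241). The rack with its two upright screens is at (198,247), and the rail has its pegs pointing towards the robot at (184,170) and (246,172). I'll move over the stack first.

```bash
cat > h.py <<'E'
from rig import *
import cv2,numpy as np
from scipy.spatial.transform import Rotation as Ro
def T():
    o=get_obs(); M=np.eye(4); M[:3,:3]=Ro.from_euler('xyz',o["ee_rot"]).as_matrix(); M[:3,3]=o["position"]; return M
def look(c,name=None):
    M=T(); im=camera(c); I=camera_info(c)
    P=M@I["hand_eye"] if c=="wrist" else I["pose"]
    if name: cv2.imwrite(f"pics/{name}.png",im[:,:,::-1])
    return im,(P,np.array([[I["fx"],0,I["cx"]],[0,I["fy"],I["cy"]],[0,0,1]]))
def p2w(C,uv,z):
    P,K=C; uv=np.atleast_2d(uv).astype(float)
    d=(P[:3,:3]@np.linalg.inv(K)@np.c_[uv,np.ones(len(uv))].T).T
    return P[:3,3]+d*((z-P[2,3])/d[:,2])[:,None]
def w2p(C,X):
    P,K=C; p=K@(P[:3,:3].T@(np.atleast_2d(X)-P[:3,3]).T); return (p[:2]/p[2]).T
def go(x=None,y=None,z=None,yaw=None):
    M=T(); p=M[:3,3]; t=np.array([p[i] if v is None else v for i,v in enumerate((x,y,z))])
    d=M[:3,:3].T@(t-p)*1000; s=""
    if yaw is not None:
        c=np.arctan2(M[1,0],M[0,0]); s=" twist %.1f"%np.degrees(-((yaw-c+np.pi)%(2*np.pi)-np.pi))
    print("d(tool) mm",np.round(d,1),s)
def rec(q,c,n=5):
    for d in recognise(q,c)[:n]: print(c,q,np.round(d["position"],3).tolist(),round(d["confidence"],2))
def rect(C,m,z):
    w=p2w(C,np.argwhere(m)[:,::-1],z)[:,:2]; (cx,cy),(a,b),an=cv2.minAreaRect((w*1000).astype(np.float32))
    if a<b: an+=90
    an=(an+90)%180-90
    return cx,cy,max(a,b),min(a,b),an
E
R='{"claw":0,"translation":[-33.3,-45.4,0],"twist":0}'
python3 -m crank '[{"claw":0,"translation":[-33.3,-45.4,0],"twist":0},{"claw":0,"translation":[-33.3,-45.4,0],"twist":0},{"claw":0,"translation":[-33.3,-45.4,0],"twist":0},{"claw":0,"translation":[-33.3,-45.4,0],"twist":0},{"claw":0,"translation":[-33.3,-45.4,0],"twist":0},{"claw":0,"translation":[-33.3,-45.4,0],"twist":0},{"claw":0,"translation":[-33.3,-45.4,0],"twist":0},{"claw":0,"translation":[-33.3,-45.4,0],"twist":0}]'
python3 -m crank '[{"claw":0,"translation":[-33.3,-45.4,0],"twist":0},{"claw":0,"translation":[-33.3,-45.4,0],"twist":0},{"claw":0,"translation":[-33.3,-45.4,0],"twist":0},{"claw":0,"translation":[-33.3,-45.4,0],"twist":0},{"claw":0,"translation":[-33.3,-45.4,0],"twist":0},{"claw":0,"translation":[-33.3,-45.4,0],"twist":0},{"claw":0,"translation":[-33.3,-45.4,0],"twist":0},{"claw":0,"translation":[-33.3,-45.4,0],"twist":0}]'
python3 -m crank '[{"claw":0,"translation":[0,0,0],"twist":10.2},{"claw":0,"translation":[0,0,0],"twist":10.2},{"claw":0,"translation":[0,0,0],"twist":10.2},{"claw":0,"translation":[0,0,0],"twist":10.2},{"claw":0,"translation":[0,0,0],"twist":10.2},{"claw":0,"translation":[0,0,0],"twist":10.2},{"claw":0,"translation":[0,0,0],"twist":10.2},{"claw":0,"translation":[0,0,0],"twist":10.2}]'
python3 -m crank '[{"claw":0,"translation":[0,0,0],"twist":10.2},{"claw":0,"translation":[0,0,0],"twist":10.2},{"claw":0,"translation":[0,0,0],"twist":10.2},{"claw":0,"translation":[0,0,0],"twist":10.2},{"claw":0,"translation":[0,0,0],"twist":10.2},{"claw":0,"translation":[0,0,0],"twist":10.2},{"claw":0,"translation":[0,0,0],"twist":10.2},{"claw":0,"translation":[0,0,0],"twist":10.2}]'
python3 - <<'E'
from h import *
im,C=look("wrist","w1"); print(get_obs()["position"],get_obs()["ee_rot"])
for q in("cover_1","pot_a"): rec(q,"wrist")
for d in trace("cover_1","wrist")[:2]: print(d["confidence"],d["mask"].sum(),np.round(rect(C,d["mask"],.068),1))
E
```

```text
time: 2.4
position: [0.3025, 0.0742, 0.2426]
ee_rot: [3.141, 0.001, 2.842]
force: [1.7, 0.0, 0.3]
grip_width: 0.0854
time: 3.4
position: [0.4499, -0.3517, 0.2423]
ee_rot: [3.142, 0.0, 2.841]
force: [1.7, 0.5, 1.4]
grip_width: 0.0851
time: 4.4
position: [0.4496, -0.3498, 0.2422]
ee_rot: [-3.142, -0.0, 1.412]
force: [-0.2, -0.7, 0.2]
grip_width: 0.0854
time: 5.4
position: [0.4496, -0.3498, 0.2422]
ee_rot: [-3.142, 0.0, -0.012]
force: [-1.0, 0.2, -0.2]
grip_width: 0.0855
[ 0.44955488 -0.34980732  0.24224561] [-3.14157562e+00  7.74707367e-05 -1.76197788e-02]
wrist cover_1 [0.495, -0.356, 0.058] 0.76
wrist pot_a [0.457, -0.206, 0.051] 0.83
wrist pot_a [0.596, -0.138, 0.048] 0.7
wrist pot_a [0.601, -0.305, 0.048] 0.65
0.95 5684 [ 445.  -346.4   94.6   64.8   -0.8]
0.71 120 [ 478.8 -352.    57.3   33.3   86.6]
```

View pics/w1.png

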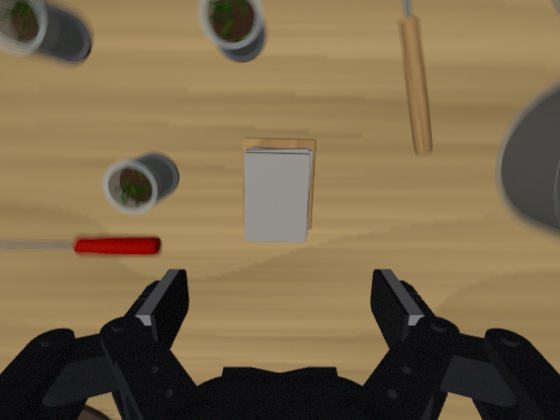

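The wrist view shows the top panel at pixels (245..311, 150..242), square to the jaws, with pot rims at (137,187), (233,18) and (20,22). I'll grasp the top panel.

```bash
python3 -m crank '[{"claw":0,"translation":[-4.5,-3.5,40],"twist":0},{"claw":0,"translation":[0,0,50],"twist":0},{"claw":0,"translation":[0,0,40],"twist":0},{"claw":0,"translation":[0,0,25],"twist":0},{"claw":0,"translation":[0,0,12],"twist":0},{"claw":0,"translation":[0,0,7],"twist":0},{"claw":0,"translation":[0,0,0],"twist":0},{"claw":0,"translation":[0,0,0],"twist":0}]' 40
python3 -m crank '[{"claw":0.5,"translation":[0,0,0],"twist":0},{"claw":0.5,"translation":[0,0,0],"twist":0},{"claw":0.5,"translation":[0,0,0],"twist":0},{"claw":0.5,"translation":[0,0,0],"twist":0},{"claw":0.5,"translation":[0,0,0],"twist":0},{"claw":0.5,"translation":[0,0,0],"twist":0}]' 40
python3 -m crank '[{"claw":0.5,"translation":[0,0,-5],"twist":0},{"claw":0.5,"translation":[0,0,-15],"twist":0},{"claw":0.5,"translation":[0,0,-30],"twist":0},{"claw":0.5,"translation":[0,0,-40],"twist":0},{"claw":0.5,"translation":[0,0,-40],"twist":0},{"claw":0.5,"translation":[0,0,0],"twist":0},{"claw":0.5,"translation":[0,0,0],"twist":0}]' 40
python3 - <<'E'
from h import *
im,C=look("wrist","w2"); o=get_obs();print(o["position"],o["ee_rot"],o["grip_width"],o["force"])
for q in("cover_1","pot_a"): rec(q,"wrist")
for d in trace("cover_1","wrist")[:3]: print(d["confidence"],d["mask"].sum(),np.round(rect(C,d["mask"],.056),1))
for d in trace("pot_a","wrist")[:4]: print(d["confidence"],d["mask"].sum(),np.round(rect(C,d["mask"],.07),1))
E
```

```text
time: 6.6
position: [0.4456, -0.3467, 0.0694]
ee_rot: [3.141, -0.001, -0.006]
force: [0.1, 0.3, -0.2]
grip_width: 0.0853
time: 7.35
position: [0.4455, -0.3465, 0.0695]
ee_rot: [3.141, -0.001, -0.007]
force: [-1.7, -0.1, 5.4]
grip_width: 0.0624
time: 8.22
position: [0.445, -0.3462, 0.1983]
ee_rot: [3.142, -0.0, -0.007]
force: [-0.1, 0.3, -0.8]
grip_width: 0.0622
[ 0.44466133 -0.34592187  0.19745439] [-3.14066088e+00  1.14520286e-03 -6.60457870e-03] 0.06207243154311189 [ 0.35520317  0.06814188 -1.27861348]
wrist cover_1 [0.454, -0.347, 0.197] 0.68
wrist cover_1 [0.482, -0.344, 0.057] 0.64
wrist cover_1 [0.484, -0.382, 0.045] 0.63
wrist pot_a [0.588, -0.149, 0.035] 0.71
wrist pot_a [0.461, -0.204, 0.054] 0.6
wrist pot_a [0.586, -0.309, 0.047] 0.58
0.75 2740 [ 477.6 -346.4   64.5   34.1  -88.4]
0.7 23597 [ 364.9 -345.   193.8  131.1   -1.1]
0.45 158 [ 490.4 -357.    65.5   26.4   62. ]
0.83 4802 [ 463.8 -212.8   80.8   53.6  -57.8]
0.75 3284 [ 583.5 -164.6   52.5   35.1   89.6]
0.58 2840 [ 584.2 -309.1   55.3   31.7   89.6]
0.2 2386 [ 397.3 -159.3  138.4   23.    89.6]
```

View pics/w2.png

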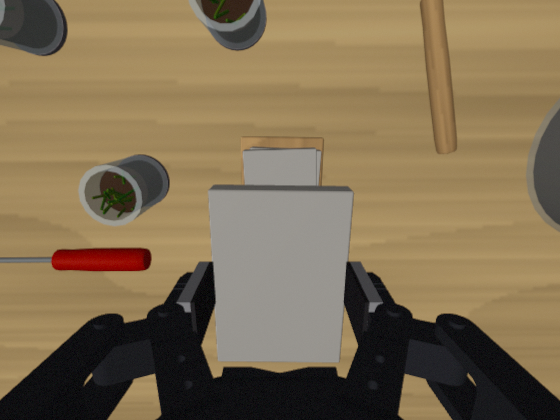

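One panel is held, centred. The near pot's rim is at about (112,195). I'll compute rim centres from both wrist pictures and the top picture.

Run:
```python
from h import *
I=camera_info("wrist");K=np.array([[I["fx"],0,I["cx"]],[0,I["fy"],I["cy"]],[0,0,1]])
print("w2",p2w((T()@I["hand_eye"],K),[[112,195]],.07).round(4))
M=np.eye(4);M[:3,:3]=Ro.from_euler('xyz',[3.1416,0,-.0176]).as_matrix();M[:3,3]=[.4496,-.3498,.2422]
print("w1",p2w((M@I["hand_eye"],K),[[130,187],[233,18],[20,22]],.07).round(4))
C=look("top")[1]
for d in trace("pot_a","top")[:4]:
    ys,xs=np.where(d["mask"]); print(round(d["confidence"],2),xs.min(),xs.max(),ys.min(),ys.max(),p2w(C,[[xs.mean(),ys.mean()]],.05).round(3))
go(.460,-.202,.197,0)
```

```text
w2 [[ 0.4563 -0.2026  0.07  ]]
w1 [[ 0.4601 -0.2013  0.07  ]
 [ 0.6051 -0.3124  0.07  ]
 [ 0.6054 -0.1303  0.07  ]]
0.84 363 383 180 200 [[ 0.606 -0.306  0.05 ]]
0.72 333 351 230 247 [[ 0.457 -0.202  0.05 ]]
0.55 307 324 183 202 [[ 0.604 -0.123  0.05 ]]
d(tool) mm [  14.3 -144.2    0.6]  twist -0.4
```

```bash
python3 -m crank '[{"claw":0.5,"translation":[3,-36,0],"twist":0},{"claw":0.5,"translation":[3,-36,0],"twist":0},{"claw":0.5,"translation":[4,-36,0],"twist":0},{"claw":0.5,"translation":[3,-36,20],"twist":0},{"claw":0.5,"translation":[0,0,40],"twist":0},{"claw":0.5,"translation":[0,0,30],"twist":0},{"claw":0.5,"translation":[0,0,13],"twist":0},{"claw":0.5,"translation":[0,0,4],"twist":0}]'
python3 -m crank '[{"claw":0.5,"translation":[0,0,4],"twist":0},{"claw":0.5,"translation":[0,0,2.5],"twist":0},{"claw":0.5,"translation":[0,0,0],"twist":0},{"claw":0.5,"translation":[0,0,0],"twist":0}]'
```

```text
time: 9.57
position: [0.4588, -0.2024, 0.091]
ee_rot: [-3.141, 0.001, -0.007]
force: [-0.3, 0.4, -0.3]
grip_width: 0.0619
time: 10.07
position: [0.4592, -0.2025, 0.0852]
ee_rot: [3.141, -0.001, -0.007]
force: [0.3, -0.8, -0.2]
grip_width: 0.0618
```

```bash
python3 -m crank '[{"claw":0.5,"translation":[0,0,1],"twist":0},{"claw":0.5,"translation":[0,0,1],"twist":0},{"claw":0.5,"translation":[0,0,0],"twist":0}]'
python3 -m crank '[{"claw":0.1,"translation":[0,0,0],"twist":0},{"claw":0,"translation":[0,0,0],"twist":0},{"claw":0,"translation":[0,0,0],"twist":0},{"claw":0,"translation":[0,0,0],"twist":0},{"claw":0,"translation":[0,0,-40],"twist":0},{"claw":0,"translation":[0,0,-50],"twist":0},{"claw":0,"translation":[0,30,-50],"twist":0},{"claw":0,"translation":[-3,40,-20],"twist":0}]'
python3 -m crank '[{"claw":0,"translation":[-5,40,0],"twist":0},{"claw":0,"translation":[-5,35,0],"twist":0},{"claw":0,"translation":[0,0,0],"twist":0},{"claw":0,"translation":[0,0,0],"twist":0}]'
python3 - <<'E'
from h import *
im,C=look("wrist","w3"); o=get_obs();print(o["position"],o["ee_rot"],o["grip_width"],o["force"])
for q in("cover_1",): rec(q,"wrist")
for d in trace("cover_1","wrist")[:4]: print(d["confidence"],d["mask"].sum(),np.round(rect(C,d["mask"],.056),1),np.round(rect(C,d["mask"],.082),1))
E
```

```text
time: 10.45
position: [0.4592, -0.2024, 0.0835]
ee_rot: [3.141, -0.001, -0.007]
force: [-1.9, 0.3, 4.6]
grip_width: 0.0623
time: 11.45
position: [0.4566, -0.273, 0.2464]
ee_rot: [3.139, -0.004, -0.005]
force: [0.2, 0.7, -0.3]
grip_width: 0.0852
time: 11.95
position: [0.445, -0.3469, 0.2426]
ee_rot: [-3.141, 0.0, -0.007]
force: [-0.1, 0.4, 0.3]
grip_width: 0.0857
[ 0.44509534 -0.34654007  0.24272139] [-3.14108622e+00  1.67171685e-04 -6.14042231e-03] 0.08533359923255583 [-0.12997587  0.05157239  0.22219815]
wrist cover_1 [0.463, -0.206, 0.084] 0.72
wrist cover_1 [0.479, -0.384, 0.044] 0.61
wrist cover_1 [0.452, -0.343, 0.06] 0.59
0.73 5352 [ 447.2 -346.4   93.8   63.1    1.2] [ 453.2 -346.4   86.1   57.9    1.2]
0.71 155 [ 484.9 -361.8   73.1   33.8   51. ] [ 487.8 -360.6   67.2   31.    51. ]
0.57 6961 [ 453.  -191.   102.2   75.7   -0.5] [ 458.5 -203.7   93.8   69.5   -0.5]
```

View pics/w3.png

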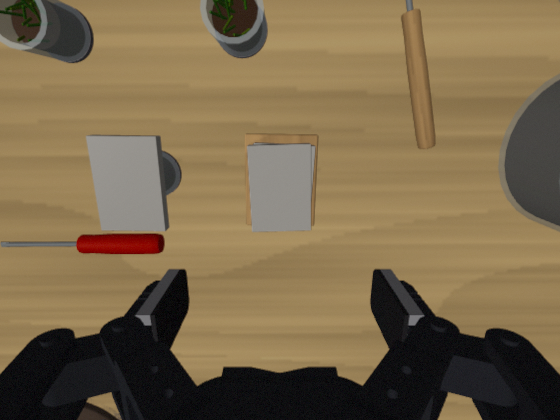

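The first panel lies flat on the near pot, at pixels (88..167, 135..230). The next panel on the stack is at (249..312, 143..231).

```bash
python3 -m crank '[{"claw":0,"translation":[2,0,40],"twist":-1.5},{"claw":0,"translation":[0,0,50],"twist":0},{"claw":0,"translation":[0,0,45],"twist":0},{"claw":0,"translation":[0,0,28],"twist":0},{"claw":0,"translation":[0,0,14],"twist":0},{"claw":0,"translation":[0,0,8],"twist":0},{"claw":0,"translation":[0,0,0],"twist":0},{"claw":0,"translation":[0,0,0],"twist":0}]' 40
python3 -m crank '[{"claw":0.5,"translation":[0,0,0],"twist":0},{"claw":0.5,"translation":[0,0,0],"twist":0},{"claw":0.5,"translation":[0,0,0],"twist":0},{"claw":0.5,"translation":[0,0,0],"twist":0},{"claw":0.5,"translation":[0,0,0],"twist":0},{"claw":0.5,"translation":[0,0,0],"twist":0}]' 40
python3 -m crank '[{"claw":0.5,"translation":[0,0,-5],"twist":0},{"claw":0.5,"translation":[0,0,-15],"twist":0},{"claw":0.5,"translation":[10,0,-30],"twist":0},{"claw":0.5,"translation":[30,10,-40],"twist":0},{"claw":0.5,"translation":[35,10,-40],"twist":0},{"claw":0.5,"translation":[10,10,-10],"twist":0},{"claw":0.5,"translation":[0,0,0],"twist":0},{"claw":0.5,"translation":[0,0,0],"twist":0}]' 40
python3 - <<'E'
from h import *
im,C=look("wrist","w4"); o=get_obs();print(o["position"],o["ee_rot"],o["grip_width"],o["force"])
rec("pot_a","wrist")
for d in trace("pot_a","wrist")[:4]:
    ys,xs=np.where(d["mask"]); print(round(d["confidence"],2),xs.min(),xs.max(),ys.min(),ys.max())
E
```

```text
time: 13.1
position: [0.4477, -0.3477, 0.059]
ee_rot: [3.14, -0.002, 0.02]
force: [-0.4, -0.1, 0.5]
grip_width: 0.0856
time: 13.85
position: [0.4474, -0.3476, 0.0592]
ee_rot: [3.141, -0.001, 0.02]
force: [-2.2, 1.4, 5.8]
grip_width: 0.0617
time: 14.85
position: [0.5319, -0.3752, 0.1973]
ee_rot: [-3.141, 0.001, 0.019]
force: [0.1, 0.4, -1.1]
grip_width: 0.0616
[ 0.53172964 -0.37507996  0.19711825] [-3.14055648e+00  1.41973297e-03  1.94180786e-02] 0.06143312771450993 [-0.13162284 -0.40172683 -1.30971402]
wrist pot_a [0.6, -0.148, 0.032] 0.91
wrist pot_a [0.469, -0.224, 0.021] 0.81
wrist pot_a [0.607, -0.306, 0.054] 0.58
0.92 109 150 230 283
0.81 0 56 82 144
```

View pics/w4.png

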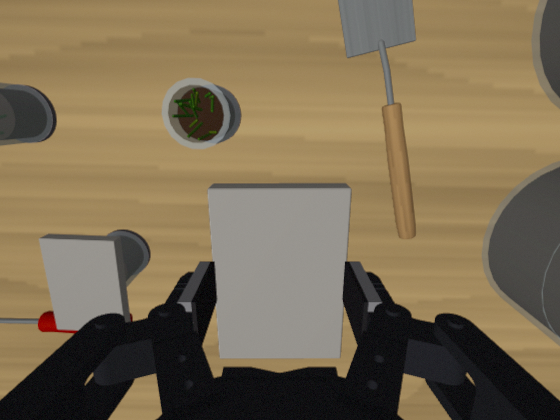

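Far-right pot rim centre is at pixel (198,113), and the second panel is held centred.

Run:
```python
from h import *
I=camera_info("wrist");K=np.array([[I["fx"],0,I["cx"]],[0,I["fy"],I["cy"]],[0,0,1]])
w=p2w((T()@I["hand_eye"],K),[[198,113]],.07)[0]; print(w.round(4)); go(w[0]+.001,w[1],.086,0.019)
```

```text
[ 0.6078 -0.3087  0.07  ]
d(tool) mm [ 78.5 -64.8 111.2]  twist 0.0
```

```bash
python3 -m crank '[{"claw":0.5,"translation":[26,-22,0],"twist":0},{"claw":0.5,"translation":[26,-22,0],"twist":0},{"claw":0.5,"translation":[26,-21,20],"twist":0},{"claw":0.5,"translation":[0,0,40],"twist":0},{"claw":0.5,"translation":[0,0,30],"twist":0},{"claw":0.5,"translation":[0,0,14],"twist":0},{"claw":0.5,"translation":[0,0,5],"twist":0},{"claw":0.5,"translation":[0,0,0],"twist":0}]'
python3 -m crank '[{"claw":0.5,"translation":[0,0,1.5],"twist":0},{"claw":0.5,"translation":[0,0,1],"twist":0},{"claw":0.5,"translation":[0,0,0.5],"twist":0},{"claw":0.5,"translation":[0,0,0],"twist":0}]'
```

```text
time: 16.0
position: [0.6096, -0.3094, 0.0897]
ee_rot: [3.141, -0.001, 0.019]
force: [-0.4, 0.0, -1.1]
grip_width: 0.0617
time: 16.5
position: [0.6094, -0.3091, 0.0859]
ee_rot: [3.142, -0.0, 0.02]
force: [-0.4, 0.1, -1.0]
grip_width: 0.0618
```

```bash
python3 -m crank '[{"claw":0.5,"translation":[0,0,0.7],"twist":0},{"claw":0.5,"translation":[0,0,0.5],"twist":0},{"claw":0.5,"translation":[0,0,0],"twist":0}]'
python3 -m crank '[{"claw":0.1,"translation":[0,0,0],"twist":0},{"claw":0,"translation":[0,0,0],"twist":0},{"claw":0,"translation":[0,0,0],"twist":0},{"claw":0,"translation":[0,0,0],"twist":0},{"claw":0,"translation":[0,0,-40],"twist":0},{"claw":0,"translation":[0,0,-50],"twist":0},{"claw":0,"translation":[-30,8,-50],"twist":0},{"claw":0,"translation":[-45,10,-20],"twist":0}]'
python3 -m crank '[{"claw":0,"translation":[-45,10,0],"twist":0},{"claw":0,"translation":[-42,10,0],"twist":0},{"claw":0,"translation":[0,0,0],"twist":0},{"claw":0,"translation":[0,0,0],"twist":0}]'
python3 - <<'E'
from h import *
im,C=look("wrist","w5"); o=get_obs();print(o["position"],o["ee_rot"],o["grip_width"],o["force"])
for q in("cover_1","pot_a"): rec(q,"wrist")
for d in trace("cover_1","wrist")[:4]: print(d["confidence"],d["mask"].sum(),np.round(rect(C,d["mask"],.044),1),np.round(rect(C,d["mask"],.082),1))
E
```

```text
time: 16.88
position: [0.6095, -0.3092, 0.0853]
ee_rot: [3.141, -0.001, 0.02]
force: [-1.2, 0.4, 5.5]
grip_width: 0.0618
time: 17.88
position: [0.5355, -0.329, 0.2477]
ee_rot: [3.139, -0.004, 0.021]
force: [-0.2, -0.3, 0.4]
grip_width: 0.0856
time: 18.38
position: [0.4484, -0.3504, 0.2448]
ee_rot: [3.141, -0.001, 0.019]
force: [0.4, -0.1, 0.4]
grip_width: 0.0854
[ 0.44883775 -0.35020126  0.24456854] [ 3.14153771e+00 -4.67961926e-04  1.99641619e-02] 0.08536744869268381 [ 0.75333434  0.02251623 -0.01021251]
wrist cover_1 [0.45, -0.352, 0.046] 0.93
wrist cover_1 [0.591, -0.307, 0.085] 0.91
wrist cover_1 [0.461, -0.205, 0.084] 0.88
wrist pot_a [0.596, -0.14, 0.045] 0.85
wrist pot_a [0.462, -0.225, 0.023] 0.84
0.9 6677 [ 450.7 -185.3  105.2   76.2   -1.3] [ 459.1 -203.8   93.2   67.5   -1.3]
0.8 5335 [ 595.5 -304.4   73.1   58.1  -88.9] [ 587.3 -309.4   64.8   51.5  -88.9]
0.74 4848 [ 447.2 -349.3   93.7   63.7   -3.6] [ 456.  -349.2   83.1   56.4   -3.6]
```

View pics/w5.png

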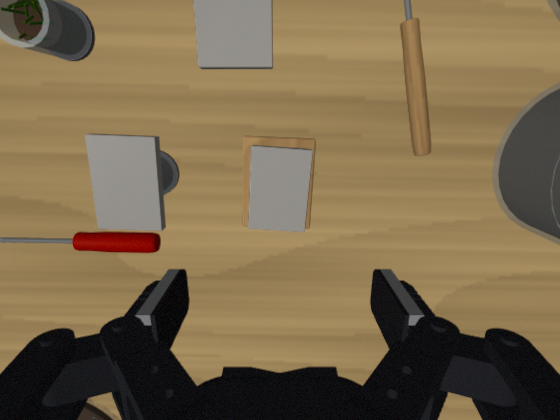

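Two pots are covered. The third panel is at (249..312, 146..231), turned about -3.6°.

```bash
python3 -m crank '[{"claw":0,"translation":[-1.5,-1,45],"twist":4.7},{"claw":0,"translation":[0,0,55],"twist":0},{"claw":0,"translation":[0,0,45],"twist":0},{"claw":0,"translation":[0,0,30],"twist":0},{"claw":0,"translation":[0,0,15],"twist":0},{"claw":0,"translation":[0,0,8],"twist":0},{"claw":0,"translation":[0,0,0],"twist":0},{"claw":0,"translation":[0,0,0],"twist":0}]' 40
python3 -m crank '[{"claw":0.5,"translation":[0,0,0],"twist":0},{"claw":0.5,"translation":[0,0,0],"twist":0},{"claw":0.5,"translation":[0,0,0],"twist":0},{"claw":0.5,"translation":[0,0,0],"twist":0},{"claw":0.5,"translation":[0,0,0],"twist":0},{"claw":0.5,"translation":[0,0,0],"twist":0}]' 40
python3 -m crank '[{"claw":0.5,"translation":[0,0,-5],"twist":0},{"claw":0.5,"translation":[0,0,-15],"twist":0},{"claw":0.5,"translation":[0,0,-40],"twist":0},{"claw":0.5,"translation":[0,0,-55],"twist":0},{"claw":0.5,"translation":[0,0,-35],"twist":0},{"claw":0.5,"translation":[20,-30,0],"twist":-3.6},{"claw":0.5,"translation":[35,-45,0],"twist":0},{"claw":0.5,"translation":[35,-45,0],"twist":0}]' 40
python3 -m crank '[{"claw":0.5,"translation":[0,-20,0],"twist":0},{"claw":0.5,"translation":[0,0,0],"twist":0},{"claw":0.5,"translation":[0,0,0],"twist":0}]'
python3 - <<'E'
from h import *
im,C=look("wrist","w6"); o=get_obs();print(o["position"],o["ee_rot"],o["grip_width"],o["force"])
rec("pot_a","wrist")
g=cv2.medianBlur(cv2.cvtColor(im,cv2.COLOR_RGB2GRAY),3)
c=cv2.HoughCircles(g,cv2.HOUGH_GRADIENT,1.2,30,param1=100,param2=25,minRadius=26,maxRadius=42)
print(c)
E
```

```text
time: 19.58
position: [0.4473, -0.3498, 0.0478]
ee_rot: [3.14, -0.002, -0.062]
force: [0.3, 0.4, 0.3]
grip_width: 0.0853
time: 20.32
position: [0.447, -0.3497, 0.0482]
ee_rot: [3.14, -0.002, -0.062]
force: [-1.9, 1.2, 5.8]
grip_width: 0.0612
time: 21.32
position: [0.5392, -0.2297, 0.1978]
ee_rot: [3.141, -0.001, -0.001]
force: [0.5, -0.3, -0.8]
grip_width: 0.0608
time: 21.7
position: [0.5379, -0.2113, 0.1971]
ee_rot: [3.141, -0.0, -0.0]
force: [0.4, -0.9, -1.5]
grip_width: 0.0606
[ 0.53781794 -0.21159416  0.19695888] [ 3.14110228e+00 -1.85069831e-04 -1.04002288e-03] 0.06073377927713937 [ 0.2070619  -0.69975403 -0.49996676]
wrist pot_a [0.606, -0.282, 0.022] 0.83
wrist pot_a [0.598, -0.127, 0.054] 0.77
wrist pot_a [0.684, 0.002, 0.008] 0.4
[[[189.       126.600006  30.44    ]
  [381.       124.200005  32.36    ]]]
```

View pics/w6.png

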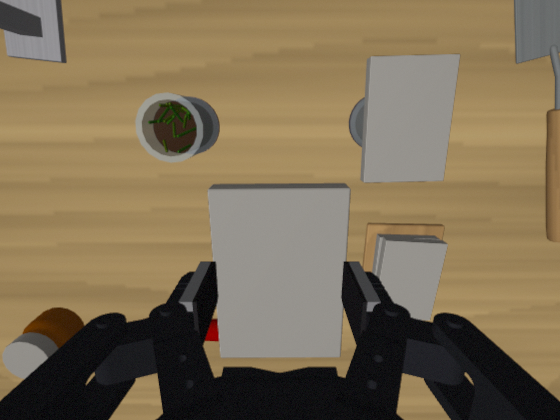

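Third pot rim is at (170,127), and the panel is held centred.

Run:
```python
from h import *
I=camera_info("wrist");K=np.array([[I["fx"],0,I["cx"]],[0,I["fy"],I["cy"]],[0,0,1]])
w=p2w((T()@I["hand_eye"],K),[[170,127]],.07)[0]; print(w.round(4)); go(w[0]+.001,w[1],.087,0)
```

```text
[ 0.6048 -0.1239  0.07  ]
d(tool) mm [ 67.8 -87.9 109.9]  twist -0.1
```

```bash
python3 -m crank '[{"claw":0.5,"translation":[23,-29,0],"twist":0},{"claw":0.5,"translation":[23,-29,0],"twist":0},{"claw":0.5,"translation":[22,-29,20],"twist":0},{"claw":0.5,"translation":[0,0,40],"twist":0},{"claw":0.5,"translation":[0,0,30],"twist":0},{"claw":0.5,"translation":[0,0,15],"twist":0},{"claw":0.5,"translation":[0,0,4],"twist":0},{"claw":0.5,"translation":[0,0,0],"twist":0}]'
python3 -m crank '[{"claw":0.5,"translation":[0,0,1],"twist":0},{"claw":0.5,"translation":[0,0,0.5],"twist":0},{"claw":0.5,"translation":[0,0,0],"twist":0},{"claw":0.5,"translation":[0,0,0],"twist":0}]'
```

```text
time: 22.8
position: [0.6068, -0.1241, 0.0886]
ee_rot: [3.141, -0.001, -0.0]
force: [-0.3, -0.1, -0.8]
grip_width: 0.0611
time: 23.3
position: [0.6065, -0.1235, 0.0864]
ee_rot: [3.141, -0.001, 0.001]
force: [-0.1, -0.9, -0.2]
grip_width: 0.0609
```

```bash
python3 -m crank '[{"claw":0.5,"translation":[0,0,0.5],"twist":0},{"claw":0.5,"translation":[0,0,0],"twist":0},{"claw":0.1,"translation":[0,0,0],"twist":0},{"claw":0,"translation":[0,0,0],"twist":0},{"claw":0,"translation":[0,0,0],"twist":0},{"claw":0,"translation":[0,0,0],"twist":0},{"claw":0,"translation":[0,0,-40],"twist":0},{"claw":0,"translation":[0,0,-50],"twist":0}]'
python3 -m crank '[{"claw":0,"translation":[-30,0,-60],"twist":0},{"claw":0,"translation":[-45,-20,-40],"twist":0},{"claw":0,"translation":[-45,-55,-24],"twist":0},{"claw":0,"translation":[-45,-55,0],"twist":0},{"claw":0,"translation":[0,-60,0],"twist":0},{"claw":0,"translation":[0,-60,0],"twist":0},{"claw":0,"translation":[0,-60,0],"twist":0},{"claw":0,"translation":[0,-60,0],"twist":0}]'
python3 -m crank '[{"claw":0,"translation":[0,0,0],"twist":-10},{"claw":0,"translation":[0,0,0],"twist":-10},{"claw":0,"translation":[0,0,0],"twist":-10},{"claw":0,"translation":[0,0,0],"twist":-10},{"claw":0,"translation":[0,0,0],"twist":-10},{"claw":0,"translation":[0,0,0],"twist":-10},{"claw":0,"translation":[0,0,0],"twist":-10},{"claw":0,"translation":[0,0,0],"twist":-10}]'
python3 -m crank '[{"claw":0,"translation":[0,0,0],"twist":-10},{"claw":0,"translation":[0,0,0],"twist":0},{"claw":0,"translation":[0,0,0],"twist":0}]'
python3 - <<'E'
from h import *
im,C=look("wrist","w7"); o=get_obs();print(o["position"],o["ee_rot"],o["grip_width"],o["force"])
for q in("screen_a","rack","rail"): rec(q,"wrist")
for d in trace("screen_a","wrist")[:4]: print(d["confidence"],d["mask"].sum(),np.round(rect(C,d["mask"],.113),1))
im,C=look("top","t7"); im,C2=look("scene","s7")
for c in("top","scene"):
  for q in("cover_1","pot_a"): rec(q,c)
E
```

```text
time: 24.3
position: [0.6055, -0.1234, 0.1752]
ee_rot: [-3.141, 0.003, 0.0]
force: [1.2, 0.4, -0.5]
grip_width: 0.0855
time: 25.3
position: [0.4554, 0.1042, 0.2995]
ee_rot: [-3.043, 0.002, 0.166]
force: [0.3, 0.3, -0.3]
grip_width: 0.0853
time: 26.3
position: [0.4556, 0.1033, 0.2995]
ee_rot: [-3.123, -0.096, 1.565]
force: [0.5, -0.1, 0.4]
grip_width: 0.0857
time: 26.68
position: [0.4555, 0.1033, 0.2995]
ee_rot: [-3.139, -0.098, 1.732]
force: [-0.2, -0.0, -0.4]
grip_width: 0.0851
[0.45557573 0.1033378  0.29945259] [-3.13951552 -0.09807062  1.73270065] 0.08514734915812745 [-0.46365617  0.14838859  0.42482266]
wrist screen_a [0.475, 0.246, 0.115] 0.78
wrist screen_a [0.406, 0.258, 0.072] 0.71
wrist rack [0.689, 0.079, 0.044] 0.71
wrist rail [0.69, 0.08, 0.042] 0.58
0.89 2208 [412.9 242.7 115.9  20.5  83.6]
0.73 1786 [475.3 241.7 122.7  14.3  81.8]
top cover_1 [0.612, -0.305, 0.082] 0.95
top cover_1 [0.446, -0.346, 0.031] 0.88
top cover_1 [0.461, -0.206, 0.083] 0.73
top cover_1 [0.601, -0.123, 0.08] 0.55
top pot_a [0.438, 0.282, 0.005] 0.36
scene cover_1 [0.619, -0.315, 0.083] 0.94
scene cover_1 [0.463, -0.208, 0.078] 0.87
scene cover_1 [0.614, -0.124, 0.082] 0.67
scene cover_1 [0.458, -0.35, 0.029] 0.64
scene cover_1 [0.49, -0.348, 0.013] 0.59
scene pot_a [0.631, -0.133, 0.022] 0.71
scene pot_a [0.478, -0.203, 0.024] 0.63
scene pot_a [0.631, -0.311, 0.021] 0.43
```

View pics/w7.png

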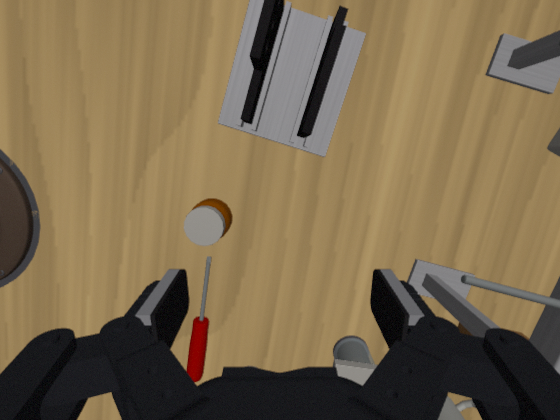

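```bash
python3 -m crank '[{"claw":0,"translation":[0,0,0],"twist":0}]'
python3 - <<'E'
from h import *
o=get_obs(); print(o["joints"].round(3),o["effort"].round(1),o["position"],T()[:3,:3].round(3)); go(.44,.25,.3,1.5708)
E
```

```text
time: 27.35
position: [0.4556, 0.1033, 0.2994]
ee_rot: [-3.14, -0.098, 1.735]
force: [1.0, -0.5, 0.1]
grip_width: 0.0856
[ 0.163  0.023 -0.029  1.521  0.098  1.57 ] [ -0.  -36.5  35.    0.    0.3   0. ] [0.45558679 0.10333896 0.29944051] [[-0.163  0.987 -0.018]
 [ 0.982  0.164  0.096]
 [ 0.098 -0.002 -0.995]]
d(tool) mm [146.6   8.6  13.8]  twist 9.4
```

View pics/s7.png

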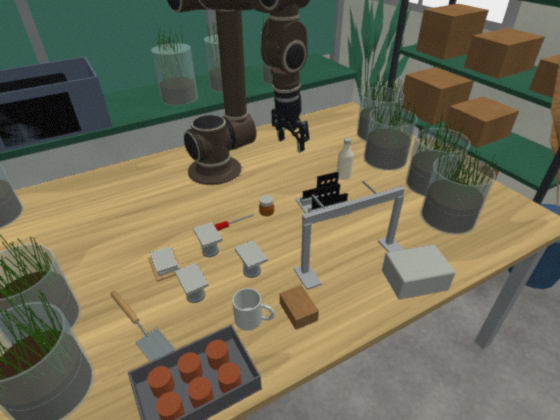

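All three pots are covered flat. The tool picked up a 5.6° tilt (joint 5 at 0.098) during that fast move, so I'll test with slow moves whether it's persistent.

```bash
python3 -m crank '[{"claw":0,"translation":[20,0,0],"twist":0},{"claw":0,"translation":[20,0,0],"twist":0},{"claw":0,"translation":[20,0,0],"twist":0},{"claw":0,"translation":[20,0,0],"twist":0},{"claw":0,"translation":[0,0,0],"twist":5},{"claw":0,"translation":[0,0,0],"twist":4.4},{"claw":0,"translation":[0,0,0],"twist":0},{"claw":0,"translation":[0,0,0],"twist":0}]'
python3 - <<'E'
from h import *
o=get_obs(); print(o["joints"].round(3),o["position"],T()[:3,:3].round(3)); go(.44,.25,.3,1.5708)
E
```

```text
time: 28.35
position: [0.4426, 0.1819, 0.3072]
ee_rot: [-3.124, -0.096, 1.571]
force: [-0.4, 0.9, -0.5]
grip_width: 0.0855
[ 0.332  0.033 -0.002  1.522  0.097  1.902] [0.44256827 0.18186821 0.3072432 ] [[-0.001  1.    -0.018]
 [ 0.995  0.002  0.096]
 [ 0.096 -0.018 -0.995]]
d(tool) mm [67.1 -2.3 13.8]  twist 0.0
```

The cause is clear: yaw = π + j1 − j6, so j6 reached its upper limit. At yaw ≈ π/2 this tilt is about the jaw axis, so it does no harm when gripping screens by the top edge. I'll go on and look at the rack from above.

```bash
python3 -m crank '[{"claw":0,"translation":[20,0,4],"twist":0},{"claw":0,"translation":[20,0,4],"twist":0},{"claw":0,"translation":[20,0,4],"twist":0},{"claw":0,"translation":[7,0,2],"twist":0},{"claw":0,"translation":[0,0,0],"twist":0},{"claw":0,"translation":[0,0,0],"twist":0}]'
python3 - <<'E'
from h import *
im,C=look("wrist","w8"); o=get_obs();print(o["joints"].round(3),o["position"],o["ee_rot"])
for q in("screen_a","rack","rail"): rec(q,"wrist")
for d in trace("screen_a","wrist")[:4]: print(d["confidence"],d["mask"].sum(),np.round(rect(C,d["mask"],.113),1))
cv2.imwrite("pics/w8.png",im[:,:,::-1])
E
```

```text
time: 29.1
position: [0.4424, 0.2494, 0.2999]
ee_rot: [-3.124, -0.096, 1.57]
force: [-0.0, 0.5, -1.3]
grip_width: 0.0854
[0.461 0.077 0.029 1.496 0.094 2.033] [0.44240009 0.24935295 0.29996914] [-3.1238161  -0.09633468  1.56966046]
wrist screen_a [0.407, 0.274, 0.114] 0.94
wrist screen_a [0.473, 0.251, 0.104] 0.82
wrist rack [0.441, 0.256, 0.01] 0.78
wrist rack [0.37, -0.008, 0.016] 0.62
wrist rail [0.716, 0.318, 0.007] 0.58
0.94 2107 [474.8 253.4 138.9  20.2  81.9]
0.84 1586 [413.  268.3 123.2  16.5  82.3]
```

View pics/w8.png

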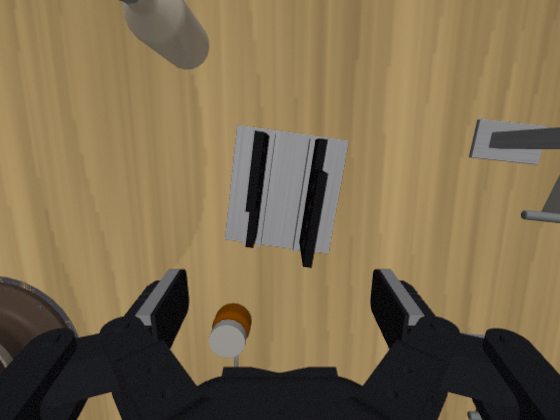

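Run:
```python
import cv2
im=cv2.imread("pics/w8.png")[115:275,220:360]
im=cv2.convertScaleAbs(im,alpha=2.0,beta=20)
cv2.imwrite("pics/w8c.png",cv2.resize(im,None,fx=3.6,fy=3.6,interpolation=cv2.INTER_CUBIC))
```

```text
(no output)
```

View pics/w8c.png

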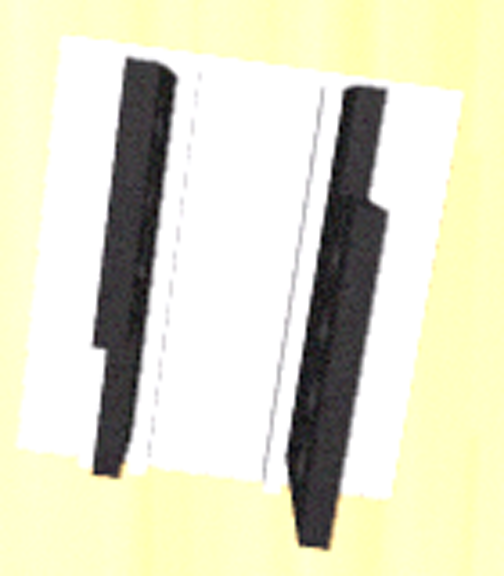

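Run:
```python
from h import *
I=camera_info("wrist");K=np.array([[I["fx"],0,I["cx"]],[0,I["fy"],I["cy"]],[0,0,1]])
C=(T()@I["hand_eye"],K)
c=np.array([[142,60],[112,348],[369,207],[315,547]])/3.6+[220,115]
w=p2w(C,c,.113); print(w.round(4))
for a,b in((0,1),(2,3)):
    d=w[a]-w[b]; print("len",np.linalg.norm(d),"ang",np.degrees(np.arctan2(d[1],d[0])),"mid",(w[a]+w[b])/2)
# rack corners base z=.008
c=np.array([[60,36],[462,90],[395,497],[18,447]])/3.6+[220,115]
r=p2w(C,c,.008); print(r.round(4),r.mean(0)); d=(r[0]+r[1]-r[2]-r[3]); print("rack ang",np.degrees(np.arctan2(d[1],d[0])))
# rail from top & scene masks
imT,CT=look("top")
m=trace("rail","top")[0]; print(m["confidence"]); 
cv2.imwrite("pics/t9.png",cv2.resize(cv2.convertScaleAbs(imT[135:215,140:300,::-1],alpha=1.3),None,fx=5,fy=5,interpolation=cv2.INTER_CUBIC))
```

```text
[[0.4191 0.3287 0.113 ]
 [0.4092 0.2463 0.113 ]
 [0.4837 0.2878 0.113 ]
 [0.4701 0.1845 0.113 ]]
len 0.08295205511297209 ang 83.11376512313917 mid [0.41413513 0.28750108 0.113     ]
len 0.10420904645784382 ang 82.52054701528796 mid [0.47688673 0.23614207 0.113     ]
[[0.3807 0.3421 0.008 ]
 [0.5294 0.3226 0.008 ]
 [0.5098 0.1643 0.008 ]
 [0.3595 0.1843 0.008 ]] [0.44486946 0.25335934 0.008     ]
rack ang 82.65410529436254
0.81
```

View pics/t9.png

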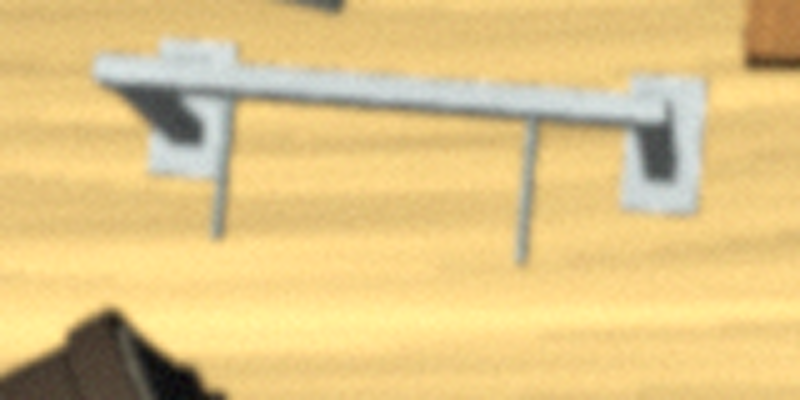

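Run:
```python
from h import *
I=camera_info("top");C=(I["pose"],np.array([[I["fx"],0,I["cx"]],[0,I["fy"],I["cy"]],[0,0,1]]))
w=p2w(C,np.array([[219,238],[521,264]])/5+[140,135]-.4,.21); print(w.round(4))
d=w[0]-w[1]; print(np.linalg.norm(d),"rail y ang",np.degrees(np.arctan2(d[1],d[0])))
b=p2w(C,np.array([[95,57],[665,104]])/5+[140,135]-.4,.225); d=b[0]-b[1]; print(b.round(4),np.linalg.norm(d),np.degrees(np.arctan2(d[1],d[0])))
```

```text
[[0.6211 0.2622 0.21  ]
 [0.6012 0.0895 0.21  ]]
0.17387611842338802 rail y ang 83.45448732280148
[[0.7252 0.3297 0.225 ]
 [0.6887 0.0046 0.225 ]] 0.327142961825836 83.58786611954729
```

Screens: the one at x≈0.414 is screen_b (84 mm top, upper part at the +y end). The one at x≈0.477 is screen_a, with its upper part at the -y end. In the top crop the peg tips are at (219,237) and (521,263). I'll cross-check the peg_2 tip in w8 at pixel (523,215).

```bash
python3 - <<'E'
from h import *
I=camera_info("wrist");K=np.array([[I["fx"],0,I["cx"]],[0,I["fy"],I["cy"]],[0,0,1]])
C=(T()@I["hand_eye"],K); print(p2w(C,[[523,215]],.21).round(4))
go(.4784,.2475,.20,np.radians(82.6)); go(.4784,.2475,.116)
E
python3 -m crank '[{"claw":0.5,"translation":[0,0,0],"twist":7.4},{"claw":0.5,"translation":[0,0,0],"twist":0},{"claw":0.5,"translation":[0,0,0],"twist":0}]' 60
python3 - <<'E'
from h import *
go(.4784,.2475,.20,np.radians(82.6)); go(.4784,.2475,.116);print(T()[:3,:3].round(3))
E
```

```text
[[0.6203 0.2647 0.21  ]]
d(tool) mm [-11.8  37.8  98.5]  twist 7.3
d(tool) mm [-19.9  39.2 182.1] 
time: 29.82
position: [0.4424, 0.2499, 0.2998]
ee_rot: [-3.112, -0.093, 1.442]
force: [-0.1, -0.6, -0.3]
grip_width: 0.0425
d(tool) mm [-7.1 39.  98.4]  twist 0.0
d(tool) mm [-14.9  41.5 182. ] 
[[ 0.127  0.992 -0.018]
 [ 0.987 -0.125  0.096]
 [ 0.093 -0.03  -0.995]]
```

```bash
python3 -m crank '[{"claw":0.5,"translation":[-3,20,40],"twist":0},{"claw":0.5,"translation":[-4,19,40],"twist":0},{"claw":0.5,"translation":[0,0,18],"twist":0},{"claw":0.5,"translation":[0,0,0],"twist":0}]' 60
python3 - <<'E'
from h import *
go(.4784,.2475,.116,np.radians(82.6))
E
```

```text
time: 30.32
position: [0.4776, 0.2471, 0.1988]
ee_rot: [-3.108, -0.092, 1.441]
force: [0.1, -0.8, 0.2]
grip_width: 0.0429
d(tool) mm [-7.1  3.5 82.5]  twist -0.0
```

```bash
python3 -m crank '[{"claw":0.5,"translation":[-2.5,1,30],"twist":0},{"claw":0.5,"translation":[-2.5,1,27],"twist":0},{"claw":0.5,"translation":[-1.5,1,16],"twist":0},{"claw":0.5,"translation":[-0.5,0.5,9],"twist":0},{"claw":0.5,"translation":[0,0,0],"twist":0},{"claw":0.5,"translation":[0,0,0],"twist":0}]' 60
python3 -m crank '[{"claw":1,"translation":[0,0,0],"twist":0},{"claw":1,"translation":[0,0,0],"twist":0},{"claw":1,"translation":[0,0,0],"twist":0},{"claw":1,"translation":[0,0,0],"twist":0},{"claw":1,"translation":[0,0,0],"twist":0},{"claw":1,"translation":[0,0,0],"twist":0}]' 60
python3 -m crank '[{"claw":1,"translation":[0.5,0,-5],"twist":0},{"claw":1,"translation":[1,-0.5,-10],"twist":0},{"claw":1,"translation":[1.5,-0.5,-15],"twist":0},{"claw":1,"translation":[0,0,0],"twist":0},{"claw":1,"translation":[0,0,0],"twist":0}]' 60
```

```text
time: 31.08
position: [0.48, 0.2483, 0.1191]
ee_rot: [-3.113, -0.094, 1.441]
force: [-0.8, 1.0, -0.2]
grip_width: 0.0429
time: 31.82
position: [0.4799, 0.2482, 0.1188]
ee_rot: [-3.112, -0.094, 1.441]
force: [-0.7, -0.0, 6.3]
grip_width: 0.0079
time: 32.45
position: [0.4794, 0.2482, 0.1483]
ee_rot: [-3.112, -0.093, 1.44]
force: [-0.1, 0.7, -0.9]
grip_width: 0.0073
```

```bash
python3 -m crank '[{"claw":1,"translation":[2,-0.5,-25],"twist":0},{"claw":1,"translation":[3,-1,-35],"twist":0},{"claw":1,"translation":[4,-1,-35],"twist":0},{"claw":1,"translation":[0,0,0],"twist":0},{"claw":1,"translation":[0,0,0],"twist":0}]' 60
python3 - <<'E'
from h import *
im,C=look("wrist","w10"); rec("screen_a","wrist")
print(get_obs()["position"],get_obs()["grip_width"],get_obs()["force"])
go(.606,.267,.2455,np.radians(83))
E
```

```text
time: 33.08
position: [0.4795, 0.2481, 0.2426]
ee_rot: [-3.11, -0.092, 1.44]
force: [0.3, -0.8, -1.4]
grip_width: 0.0077
wrist screen_a [0.412, 0.277, 0.083] 0.86
wrist screen_a [0.478, 0.265, 0.237] 0.79
wrist screen_a [0.779, -0.039, 0.014] 0.58
[0.47916551 0.24797547 0.24201674] 0.007394508443236921 [-0.13355464 -0.40517676 -1.67890405]
d(tool) mm [ 35.5 123.2  -4.2]  twist -0.5
```

View pics/w10.png

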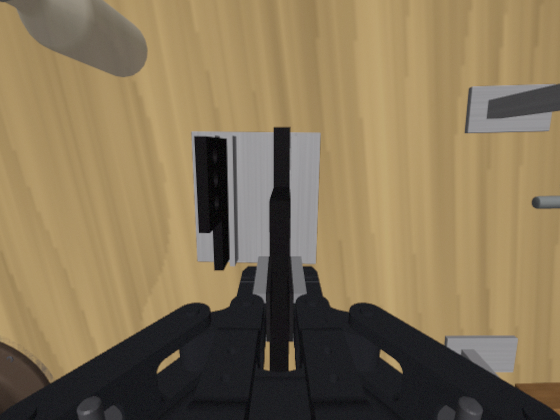

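Run:
```python
from h import *
I=camera_info("wrist");K=np.array([[I["fx"],0,I["cx"]],[0,I["fy"],I["cy"]],[0,0,1]])
M=T();C=(M@I["hand_eye"],K); c=p2w(C,[[281,193]],M[2,3]-.0058)[0]; p=p2w(C,[[536,202]],.21)[0]
h=c-.0405*np.r_[np.cos(1.4416),np.sin(1.4416),0]; print("corner",c.round(4),"hole",h.round(4),"tcp",M[:3,3].round(4),"peg",p.round(4))
```

```text
corner [0.485  0.2906 0.2362] hole [0.4798 0.2504 0.2362] tcp [0.4792 0.248  0.242 ] peg [0.6196 0.265  0.21  ]
```

```bash
python3 -m crank '[{"claw":1,"translation":[8,30,-2],"twist":-0.5},{"claw":1,"translation":[9,30,-2],"twist":0},{"claw":1,"translation":[9,30,0],"twist":0},{"claw":1,"translation":[8,32,0],"twist":0},{"claw":1,"translation":[0,0,0],"twist":0},{"claw":1,"translation":[0,0,0],"twist":0}]' 60
python3 - <<'E'
from h import *
go(.606,.266,.2455,np.radians(83.3))
im,C=look("wrist","w11"); im2,C2=look("scene","s11")
a=im[100:400,200:500]; 
u=w2p(C2,[[.62,.264,.21]])[0].astype(int); b=im2[u[1]-60:u[1]+60,u[0]-60:u[0]+60]
f=lambda x:cv2.resize(cv2.convertScaleAbs(x,alpha=1.4),(400,400),interpolation=cv2.INTER_CUBIC)
cv2.imwrite("pics/c11.png",np.hstack([f(a),f(b)])[:,:,::-1]); print(u)
E
```

```text
time: 33.92
position: [0.6044, 0.2666, 0.246]
ee_rot: [-3.11, -0.092, 1.449]
force: [-0.5, -0.7, -0.1]
grip_width: 0.0076
d(tool) mm [-0.4  1.7  0.4]  twist -0.3
[362 181]
```

View pics/c11.png

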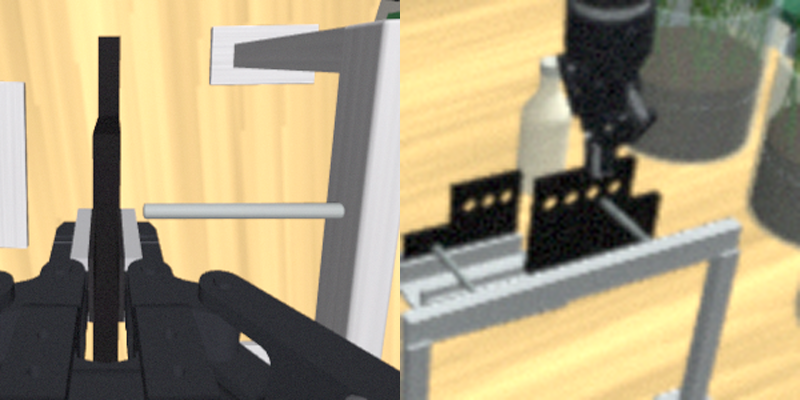

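Run:
```python
from h import *
M=T();I=camera_info("wrist");K=np.array([[I["fx"],0,I["cx"]],[0,I["fy"],I["cy"]],[0,0,1]])
p=p2w((M@I["hand_eye"],K),[[308.75,258],[455,258.5]],.21); print("peg",p.round(4),np.degrees(np.arctan2(*(p[1]-p[0])[[1,0]])))
c=p2w((M@I["hand_eye"],K),[[200+108*.75,100+128*.75]],M[2,3]-.0058)[0]; d=np.r_[M[0,0],M[1,0],0];d/=np.linalg.norm(d)
h=c-.0405*d; print("corner",c.round(4),"hole",h.round(4),"tcp",M[:3,3].round(4), "offset along",((h-M[:3,3])@d*1000).round(1))
J=camera_info("scene");C2=(J["pose"],np.array([[J["fx"],0,J["cx"]],[0,J["fy"],J["cy"]],[0,0,1]]))
for off in(0,.0008,.0024):
    for s in(0,.023,-.023,-.046): print(off,s,w2p(C2,(M[:3,3]+d*(off+s))-[-.005,0,.0358]).round(1))
im=camera("scene"); g=cv2.cvtColor(im,cv2.COLOR_RGB2GRAY)[170:190,338:376]; print(g[:, ::1])
```

```text
peg [[0.62   0.2645 0.21  ]
 [0.7044 0.255  0.21  ]] -6.425484914816172
corner [0.6094 0.3079 0.2413] hole [0.6045 0.2677 0.2413] tcp [0.6042 0.2667 0.2471] offset along 1.1
0 0 [[361.3 179. ]]
0 0.023 [[367.6 177.4]]
0 -0.023 [[354.9 180.7]]
0 -0.046 [[348.4 182.3]]
0.0008 0 [[361.5 179. ]]
0.0008 0.023 [[367.8 177.3]]
0.0008 -0.023 [[355.1 180.6]]
0.0008 -0.046 [[348.6 182.3]]
0.0024 0 [[361.9 178.8]]
0.0024 0.023 [[368.3 177.2]]
0.0024 -0.023 [[355.5 180.5]]
0.0024 -0.046 [[349.1 182.2]]
[[113 122 122 129 127 128 127 132 134 135 134 136 144 152 158 150 146 137
  123  63  26  42  69  69  31  15  26  21  19  14  16  18  18  23  69 131
  155 157]
 [110 119 125 125 129 129 129 129 132 131 130 123 130 132 130  92  80  58
   41  16  22  43  72  66  33  26  28  25  15  18  16   5  17  24  80 135
  157 159]
 [ 80 114 127 126 129 130 126 122 117 114 102  78  71  55  46  37  28  14
   11  16  24  39  65  65  41  23  31  37  19  18  11  11  11  33  92 152
  159 163]
 [ 61 103 127 124 120 113 103  76  67  46  39  30  27  20  19   7  21  15
   13   7  20  34  60  67  48  35  29  19   5  16  11
[... 1876 characters left out ...]
   4   6  17  22  42  70  89  95  68  34  14  12  16
   15   8]
 [165 165 143  56   6   7  16  17  14  14  11  13  13   5  13  11   2  18
   16   3  11  12   8  10  12  17   7  17  39  67  89  95  67  30  22  14
   14  20]
 [160 165 133  48   4   9   4  18  20  17   8  16   9  14   8  11  13   5
    3  11   7   4  13  12  13   6  12   3  16  38  65  85  94  73  44  18
   11  18]
 [157 152 113  39  16  12  17  13  20   8   5  16  12   4   7   1   8  16
    0   5  19  11   2  14   5   6  11  12  12  17  34  62  81  93  78  39
   12  16]
 [157 148 108  41   7  15   9   9  13  16  15  13   8   5  11   6   5  15
    1  17  14   3   3  17   8   8   3   5   8  10  22  37  56  82  93  75
   42  21]]
```

The image line of peg_2 passes through the observed hole centre to within about 0.3 px (roughly 1.5 mm). I'll insert in steps and watch the force.

```bash
python3 - <<'E'
from h import *
p=get_obs()["position"]; go(p[0]+.0576,p[1]-.0064,.2455,np.radians(83.5)); print(p)
E
python3 -m crank '[{"claw":1,"translation":[0,7,0],"twist":0},{"claw":1,"translation":[0,7,-0.2],"twist":0},{"claw":1,"translation":[0,7,-0.2],"twist":0},{"claw":1,"translation":[0,0,0],"twist":0}]'
```

```text
d(tool) mm [ 0.4 58.   0.3]  twist -0.4
[0.60422085 0.26671706 0.24748114]
time: 34.58
position: [0.6266, 0.2641, 0.2466]
ee_rot: [-3.112, -0.093, 1.449]
force: [0.5, 0.2, -1.5]
grip_width: 0.0077
```

```bash
python3 -m crank '[{"claw":1,"translation":[0,7,-0.1],"twist":0},{"claw":1,"translation":[0,7,-0.1],"twist":0},{"claw":1,"translation":[0,7,-0.1],"twist":0},{"claw":1,"translation":[0,7,-0.1],"twist":0},{"claw":1,"translation":[0,7,-0.1],"twist":0},{"claw":1,"translation":[0,0,0],"twist":0}]'
python3 -m crank '[{"claw":1,"translation":[0,0,1],"twist":0},{"claw":1,"translation":[0,0,1],"twist":0},{"claw":1,"translation":[0,0,1],"twist":0},{"claw":1,"translation":[0,0,1],"twist":0},{"claw":1,"translation":[0,0,0],"twist":0}]'
```

```text
time: 35.33
position: [0.6612, 0.2599, 0.2461]
ee_rot: [-3.112, -0.093, 1.449]
force: [0.0, -0.4, -0.7]
grip_width: 0.0072
time: 35.95
position: [0.6605, 0.2605, 0.2424]
ee_rot: [-3.112, -0.094, 1.449]
force: [0.4, -0.1, -1.9]
grip_width: 0.0074
```

```bash
python3 -m crank '[{"claw":1,"translation":[0,0,1],"twist":0},{"claw":1,"translation":[0,0,0.7],"twist":0},{"claw":1,"translation":[0,0,0],"twist":0}]'
python3 -m crank '[{"claw":0.9,"translation":[0,0,0],"twist":0},{"claw":0.8,"translation":[0,0,0],"twist":0},{"claw":0.7,"translation":[0,0,0],"twist":0},{"claw":0.7,"translation":[0,0,0],"twist":0},{"claw":0.7,"translation":[0,0,0],"twist":0}]'
python3 -m crank '[{"claw":0.7,"translation":[1,0,-10],"twist":0},{"claw":0.7,"translation":[2,-0.5,-20],"twist":0},{"claw":0.7,"translation":[3,-1,-40],"twist":0},{"claw":0.7,"translation":[0,0,0],"twist":0}]'
python3 - <<'E'
from h import *
im,C=look("scene","s12"); rec("screen_a","scene"); rec("cover_1","scene"); rec("pot_a","scene")
im,C=look("top"); rec("screen_a","top"); rec("cover_1","top")
im,C=look("wrist","w12")
for d in trace("screen_a","wrist")[:3]: print(round(d["confidence"],2),d["mask"].sum(),np.round(rect(C,d["mask"],.23),1))
go(.4117,.2687,.30,np.radians(82.6))
E
```

```text
time: 36.33
position: [0.6606, 0.2606, 0.2409]
ee_rot: [-3.112, -0.094, 1.449]
force: [-1.5, 0.1, -0.7]
grip_width: 0.0077
time: 36.95
position: [0.6606, 0.2606, 0.2409]
ee_rot: [-3.112, -0.094, 1.449]
force: [1.0, 0.3, 0.2]
grip_width: 0.0254
time: 37.45
position: [0.6619, 0.2602, 0.3157]
ee_rot: [-3.118, -0.097, 1.45]
force: [0.5, 0.0, 0.0]
grip_width: 0.0257
scene screen_a [0.663, 0.245, 0.206] 0.94
scene screen_a [0.42, 0.276, 0.063] 0.62
scene cover_1 [0.614, -0.122, 0.083] 0.96
scene cover_1 [0.452, -0.348, 0.032] 0.89
scene cover_1 [0.618, -0.31, 0.082] 0.77
scene cover_1 [0.466, -0.206, 0.078] 0.73
scene cover_1 [0.489, -0.35, 0.012] 0.5
scene pot_a [0.477, -0.202, 0.024] 0.71
scene pot_a [0.627, -0.133, 0.024] 0.55
scene pot_a [0.63, -0.309, 0.021] 0.44
scene pot_a [0.71, 0.123, 0.183] 0.33
top screen_a [0.653, 0.21, 0.211] 0.46
top cover_1 [0.448, -0.349, 0.032] 0.69
top cover_1 [0.605, -0.125, 0.077] 0.69
top cover_1 [0.689, -0.472, 0.005] 0.68
top cover_1 [0.458, -0.204, 0.083] 0.56
0.77 4443 [517.7 289.3  80.5  38.6  81.9]
0.63 2838 [660.3 264.4 142.4  12.7  82. ]
d(tool) mm [ -22.4 -248.    15.9]  twist 0.4
```

Screen_a hangs at (0.660, 0.264). Now screen_b.

```bash
python3 -m crank '[{"claw":0.5,"translation":[-4,-50,0],"twist":0},{"claw":0.5,"translation":[-4,-50,3],"twist":0},{"claw":0.5,"translation":[-4,-50,3],"twist":0},{"claw":0.5,"translation":[-4,-50,5],"twist":0},{"claw":0.5,"translation":[-5,-48,5],"twist":0.4},{"claw":0.5,"translation":[-7,2,80],"twist":0},{"claw":0.5,"translation":[0,0,0],"twist":0},{"claw":0.5,"translation":[0,0,0],"twist":0}]'
python3 - <<'E'
from h import *
im,C=look("wrist","w13"); 
for d in trace("screen_b","wrist")[:3]: print(round(d["confidence"],2),d["mask"].sum(),np.round(rect(C,d["mask"],.113),1))
g=cv2.convertScaleAbs(im[60:300,200:360,::-1],alpha=1.6,beta=15); cv2.imwrite("pics/w13c.png",cv2.resize(g,None,fx=2.5,fy=2.5,interpolation=cv2.INTER_CUBIC))
go(.4117,.270,.116,np.radians(82.6))
E
```

```text
time: 38.9
position: [0.413, 0.2711, 0.2403]
ee_rot: [-3.114, -0.095, 1.442]
force: [-0.1, 0.1, 0.5]
grip_width: 0.0429
0.84 1555 [411.2 271.5 119.1  11.4  82.6]
0.54 3923 [619.1 199.1 292.2  57.9 -87.1]
d(tool) mm [-14.    1.  124.6]  twist 0.0
```

```bash
python3 -m crank '[{"claw":0.5,"translation":[-5,0.3,45],"twist":0},{"claw":0.5,"translation":[-5,0.4,40],"twist":0},{"claw":0.5,"translation":[-3,0.3,22],"twist":0},{"claw":0.5,"translation":[-1,0,10],"twist":0},{"claw":0.5,"translation":[0,0,5],"twist":0},{"claw":0.5,"translation":[0,0,0],"twist":0},{"claw":0.5,"translation":[0,0,0],"twist":0}]' 60
python3 -m crank '[{"claw":1,"translation":[0,0,0],"twist":0},{"claw":1,"translation":[0,0,0],"twist":0},{"claw":1,"translation":[0,0,0],"twist":0},{"claw":1,"translation":[0,0,0],"twist":0},{"claw":1,"translation":[0,0,0],"twist":0},{"claw":1,"translation":[0,0,0],"twist":0}]' 60
python3 -m crank '[{"claw":1,"translation":[0.5,0,-5],"twist":0},{"claw":1,"translation":[1,-0.5,-10],"twist":0},{"claw":1,"translation":[2,-0.5,-25],"twist":0},{"claw":1,"translation":[4,-1,-40],"twist":0},{"claw":1,"translation":[4,-1,-45],"twist":0},{"claw":1,"translation":[0,0,0],"twist":0},{"claw":1,"translation":[0,0,0],"twist":0}]' 60
python3 - <<'E'
from h import *
im,C=look("wrist","w14"); o=get_obs(); print(o["position"],o["grip_width"],o["force"])
g=cv2.cvtColor(im,cv2.COLOR_RGB2GRAY)
print(g[100:260:4,262:300:2])
go(.585,.092,.2455,np.radians(83.3))
E
```

```text
time: 39.88
position: [0.4095, 0.2687, 0.1162]
ee_rot: [-3.113, -0.094, 1.442]
force: [0.7, 0.9, 0.7]
grip_width: 0.0425
time: 40.62
position: [0.4092, 0.2686, 0.1158]
ee_rot: [-3.112, -0.094, 1.442]
force: [0.9, 0.5, 5.1]
grip_width: 0.0082
time: 41.5
position: [0.4092, 0.2679, 0.2402]
ee_rot: [-3.111, -0.093, 1.442]
force: [-0.3, 1.2, -1.9]
grip_width: 0.0081
[0.40893966 0.26774838 0.23954666] 0.008187149150133487 [-0.3332162  -0.19896597 -2.67687572]
[[145 144 144 143 140 137 141 147 147 146 147 148 147 145 143 143 145 147
  147]
 [146 146 144 142 142 137 138 146 148 145 146 147 147 147 142 143 144 146
  148]
 [147 145 146 144 141 140 136 144 148 146 147 147 148 147 145 142 144 146
  148]
 [146 146 144 143 142 140 135 141 148 148 146 148 147 147 146 141 143 147
  146]
 [147 146 146 142 143 141 136 138 143 144 146 147 148 147 146 143 142 146
  147]
 [148 146 145 145 143 140 138 135 137 141 146 145 148 148 147 143 141 144
  147]
 [148 147 146 146 144 141 139 135 136 140 145 147 148 148 148 143 142 145
  146]
 [148 148 146 146 145 142 140 136 137 139 142 146 149 147 147 144 141 145
 
[... 1944 characters left out ...]
 148]
 [148 150 149 136  18  20  19  17  18  18  22  24  22  17  86 139 146 148
  147]
 [147 150 149 136  17  17  23  21  17  23  21  19  17  21  85 143 147 147
  146]
 [147 149 150 134  21  21  18  15  18  22  22  17  22  21  85 146 147 146
  147]
 [146 148 147 133  20  18  24  19  24  23  18  22  14  23 102 146 147 146
  146]
 [146 148 147 134  20  16  23  18  24  20  20  23  21  18 103 146 145 146
  146]
 [145 149 146 135  20  22  19  20  22  24  23  19  21  15  99 146 146 145
  144]
 [144 147 147 133  15  23  19  18  17  25  24  23  25  20 101 146 145 146
  144]
 [121 122 122  94  21  18  16  22  20  23  26  17  20  22  66 122 122 122
  120]]
d(tool) mm [-150.5  196.4  -26.2]  twist -0.7
```

Run:
```python
from h import *
M=T();I=camera_info("wrist");K=np.array([[I["fx"],0,I["cx"]],[0,I["fy"],I["cy"]],[0,0,1]])
d=np.r_[M[0,0],M[1,0],0];d/=np.linalg.norm(d)
for v in(150,152):
  c=p2w((M@I["hand_eye"],K),[[279,v]],M[2,3]-.0028)[0]; h=c-.061*d; print("hole",h.round(4),"off along",((h-M[:3,3])@d*1000).round(1))
```

```text
hole [0.4085 0.2695 0.2367] off along 1.7
hole [0.4084 0.2686 0.2367] off along 0.8
```

```bash
python3 -m crank '[{"claw":1,"translation":[-38,0,-4],"twist":0},{"claw":1,"translation":[-38,20,-4],"twist":0},{"claw":1,"translation":[-38,40,-5],"twist":0},{"claw":1,"translation":[-36,40,-5],"twist":-0.7},{"claw":1,"translation":[0,40,-3],"twist":0},{"claw":1,"translation":[0,40,-2],"twist":0},{"claw":1,"translation":[0,0,0],"twist":0},{"claw":1,"translation":[0,0,0],"twist":0}]' 60
python3 - <<'E'
from h import *
im,C=look("wrist","w15"); M=T(); print(M[:3,3])
go(.583,.092,.2428,np.radians(83.3))
u=w2p(C,[[.600,.091,.21],[.64,.0865,.21]]).astype(int); print(u)
g=cv2.cvtColor(im,cv2.COLOR_RGB2GRAY); 
for x in range(u[0][0]-14,u[0][0]+60,6): print(x,g[u[0][1]-24:u[0][1]+26:2,x] if 0<=x<560 else "")
E
```

```text
time: 42.55
position: [0.5684, 0.0961, 0.2428]
ee_rot: [-3.109, -0.093, 1.454]
force: [-0.2, 0.1, -1.4]
grip_width: 0.008
[0.568282   0.09625464 0.24346513]
d(tool) mm [-2.6 15.1 -0. ]  twist 0.0
[[337 262]
 [407 263]]
323 [155 156 155 154 154 154 155 154 153 154 154 154 154 155 155 156 155 155
 156 157 157 158 158 158 159]
329 [153 153 153 154 154 153 154 153 155 154 154 155 156 154 155 154 154 154
 154 154 153 153 153 153 154]
335 [152 153 153 153 154 153 154 155 155 153 155 154 154 154 155 154 154 153
 153 154 155 154 155 153 154]
341 [144 146 146 146 147 148 147 147 147 148 119 132 135 124 107  80 147 149
 149 150 149 150 150 149 151]
347 [151 151 150 150 149 149 150 146 140 140 119 132 137 130 110  85 137 143
 142 143 145 144 145 144 146]
353 [152 151 152 151 151 151 151 150 150 150 119 132 139 129 113  86 143 148
 148 147 148 148 149 145 139]
359 [153 153 153 153 153 153 153 152 154 152 120 133 138 129 114  86 145 153
 153 151 153 152 152 150 150]
365 [152 151 151 150 151 152 152 152 152 152 120 133 137 130 114  87 146 152
 151 152 152 153 153 153 154]
371 [147 148 149 150 149 149 146 149 147 149 119 132 137 129 114  89 141 148
 150 151 150 150 150 150 150]
377 [149 149 149 149 147 149 146 149 149 151 120 130 137 131 116  87 141 148
 150 148 148 148 148 148 148]
383 [150 150 149 150 150 149 145 151 150 150 118 132 137 132 116  89 140 149
 153 149 150 150 151 151 151]
389 [149 148 148 150 149 128 121  87  70  69 112 132 138 130 115  88 136 148
 139 142 143 142 143 142 143]
395 [150 150 148 150 149 130 121 121 121 121 115 133 138 131 116  91  68  70
  69  96 139 141 141 141 141]
```

Peg_1 appears where predicted (tip at about (340,263), predicted (337,262)). I'll do the final alignment and insert in steps.

```bash
python3 -m crank '[{"claw":1,"translation":[-3.1,8,0.2],"twist":0},{"claw":1,"translation":[0,7,0],"twist":0},{"claw":1,"translation":[0,0,0],"twist":0},{"claw":1,"translation":[0,0,0],"twist":0}]'
python3 - <<'E'
from h import *
I=camera_info("wrist");im,C=look("wrist"); M=T(); print(M[:3,3])
g=cv2.cvtColor(im,cv2.COLOR_RGB2GRAY).astype(int); u=w2p(C,[[.615,.0885,.21]])[0].astype(int)
print(u,g[u[1]-16:u[1]+18,u[0]]); 
p=p2w(C,[u],.21); print("at",p)
S,C2=look("scene"); g=cv2.cvtColor(S,cv2.COLOR_RGB2GRAY); d=np.r_[M[0,0],M[1,0],0]
print("pred hole",w2p(C2,M[:3,3]+.001*d-[0,0,.0328]).round(1),"pred peg",w2p(C2,[[.6,.0908,.21],[.65,.0852,.21]]).round(1))
h=w2p(C2,M[:3,3]-[0,0,.0328])[0].astype(int); print(h); print(g[h[1]-9:h[1]+9,h[0]-10:h[0]+20])
cv2.imwrite("pics/c16.png",cv2.resize(S[h[1]-40:h[1]+40,h[0]-40:h[0]+40,::-1],(560,560),interpolation=cv2.INTER_CUBIC))
E
```

```text
time: 43.1
position: [0.584, 0.0914, 0.2435]
ee_rot: [-3.113, -0.094, 1.455]
force: [-0.7, -0.3, -1.3]
grip_width: 0.0079
[0.58386499 0.09142932 0.24351557]
[335 258] [154 153 156 153 155 154 153 150 148 137 123 126 134 137 142 138 133 129
 120 107  95  88 131 144 144 145 145 144 144 144 145 146 145 146]
at [[0.61481284 0.08912653 0.21      ]]
pred hole [[309.8 191.6]] pred peg [[312.3 194.7]
 [320.2 204.1]]
[309 191]
[[153 153 156 156 156 144 101  43  52  67  57  23  24  23  14  25  34  25
   11  15   7   3  16  14  12  20  16  12  16  71]
 [154 155 157 154 147 133  90  41  52  69  58  32  23  27  18  22  25  15
   15   9  11   9  10  13  14  13  16  13  25  82]
 [158 159 154 136  95  82  47  25  48  74  62  30  23  25  27  26  25  12
    8   9   8  12  11  10  10   5  14  11  35 101]
 [161 162 145  89  42  31  18  25  46  71  64  24  20  26  23  30  26  14
   14   5  11   6   8  15  13  15   6   0  33 103]
 [160 157 142  80  31   4  18  15  42  71  62  30  34  35  36  35  23  14
   14  19  21  18  16  36  62  61  24  16  36  99]
 [158 157 137  60  20   9  15  17  44  69  68  42  40
[... 872 characters left out ...]
 25  53  60  40  20  11
   18  20  19  18  17   9   9   9  16  22  52  92]
 [174 172 150  71  20  16   8   8  11  18  11  23  43  80  98  80  43  13
    6  18  10  14   6   7   8   6  10  20  49  85]
 [169 162 142  62  14  14   7   7  13  17   9  14  35  65  89 101  79  32
   11   6  10  14  12  16   2  13  16  17  51  92]
 [155 129 120  42  10  12  12  10  21   2  14  12  21  38  70  95  98  73
   29   6  14   0  15   9  14   3  14  22  55  90]
 [128  86  69  15   6  17  11  11   8   5  10  11  14  26  44  72  98 105
   56  26  16   5  18   8  18  14   6  25  63 100]
 [ 78  38  32  16  16  15   2   0  18  13  11  14   1  15  22  42  74  98
   92  57  19  11  15  16   5  16   9  28  78 126]]
```

The peg_1 image line also passes through the chosen hole (309.8 vs 309.6 px). Inserting.

```bash
python3 -m crank '[{"claw":1,"translation":[0,7,0],"twist":0},{"claw":1,"translation":[0,7,-0.2],"twist":0},{"claw":1,"translation":[0,7,-0.2],"twist":0},{"claw":1,"translation":[0,0,0],"twist":0}]'
python3 -m crank '[{"claw":1,"translation":[0,7,-0.1],"twist":0},{"claw":1,"translation":[0,7,-0.1],"twist":0},{"claw":1,"translation":[0,7,-0.2],"twist":0},{"claw":1,"translation":[0,7,-0.2],"twist":0},{"claw":1,"translation":[0,7,-0.2],"twist":0},{"claw":1,"translation":[0,0,0],"twist":0}]'
python3 -m crank '[{"claw":1,"translation":[0,0,1],"twist":0},{"claw":1,"translation":[0,0,1],"twist":0},{"claw":1,"translation":[0,0,1],"twist":0},{"claw":1,"translation":[0,0,1],"twist":0},{"claw":1,"translation":[0,0,0],"twist":0}]'
```

```text
time: 43.7
position: [0.6055, 0.0889, 0.2428]
ee_rot: [-3.112, -0.094, 1.454]
force: [0.2, 0.1, -1.0]
grip_width: 0.0076
time: 44.45
position: [0.6401, 0.0848, 0.2427]
ee_rot: [-3.112, -0.094, 1.454]
force: [0.3, -0.7, -0.6]
grip_width: 0.0079
time: 45.08
position: [0.6395, 0.0853, 0.239]
ee_rot: [-3.112, -0.094, 1.455]
force: [0.3, -0.1, -1.4]
grip_width: 0.0081
```

```bash
python3 -m crank '[{"claw":1,"translation":[0,0,0.8],"twist":0},{"claw":1,"translation":[0,0,0.5],"twist":0},{"claw":1,"translation":[0,0,0],"twist":0}]'
python3 -m crank '[{"claw":0.9,"translation":[0,0,0],"twist":0},{"claw":0.8,"translation":[0,0,0],"twist":0},{"claw":0.7,"translation":[0,0,0],"twist":0},{"claw":0.7,"translation":[0,0,0],"twist":0},{"claw":0.7,"translation":[0,0,0],"twist":0}]'
python3 -m crank '[{"claw":0.7,"translation":[1,0,-10],"twist":0},{"claw":0.7,"translation":[2,-0.5,-20],"twist":0},{"claw":0.7,"translation":[4,-1,-40],"twist":0},{"claw":0.7,"translation":[4,-40,-10],"twist":0},{"claw":0.7,"translation":[0,-50,0],"twist":0},{"claw":0.7,"translation":[0,-50,0],"twist":0},{"claw":0.7,"translation":[0,-40,0],"twist":0},{"claw":0.7,"translation":[0,0,0],"twist":0}]'
python3 - <<'E'
from h import *
im,C=look("scene"); 
for q in("screen_a","cover_1","pot_a","mug","jar","spray_bottle","screwdriver","seed_box","trowel"): rec(q,"scene")
im2,C2=look("top"); 
for q in("screen_a","cover_1"): rec(q,"top")
a=cv2.resize(im[130:300,140:420],(800,486),interpolation=cv2.INTER_CUBIC)
cv2.imwrite("pics/final.png",cv2.convertScaleAbs(a[:,:,::-1],alpha=1.2)); print(get_obs()["position"],get_obs()["force"])
E
```

```text
time: 45.45
position: [0.6396, 0.0854, 0.2378]
ee_rot: [-3.113, -0.094, 1.455]
force: [0.5, 0.3, -1.5]
grip_width: 0.0076
time: 46.08
position: [0.6396, 0.0854, 0.2379]
ee_rot: [-3.113, -0.094, 1.455]
force: [0.2, -0.7, -0.1]
grip_width: 0.026
time: 47.08
position: [0.46, 0.1094, 0.3259]
ee_rot: [-3.116, -0.095, 1.456]
force: [1.2, 0.3, 0.4]
grip_width: 0.0257
scene screen_a [0.661, 0.25, 0.205] 0.82
scene screen_a [0.644, 0.089, 0.199] 0.65
scene cover_1 [0.618, -0.309, 0.083] 0.94
scene cover_1 [0.465, -0.206, 0.078] 0.93
scene cover_1 [0.612, -0.121, 0.082] 0.9
scene cover_1 [0.455, -0.345, 0.03] 0.77
scene cover_1 [0.493, -0.346, 0.013] 0.61
scene pot_a [0.632, -0.309, 0.02] 0.72
scene pot_a [0.627, -0.135, 0.02] 0.48
scene pot_a [0.478, -0.204, 0.022] 0.43
scene mug [0.779, -0.208, 0.047] 0.58
scene mug [0.416, 0.207, 0.02] 0.34
scene mug [0.707, 0.129, 0.186] 0.22
scene jar [0.39, 0.048, 0.044] 0.61
scene spray_bottle [0.333, 0.431, 0.083] 0.62
scene spray_bottle [0.664, 0.247, 0.206] 0.4
scene spray_bottle [0.633, -0.309, 0.021] 0.16
scene screwdriver [0.375, -0.117, 0.014] 0.48
scene seed_box [0.817, -0.087, 0.047] 0.92
scene seed_box [0.633, -0.311, 0.022] 0.64
scene trowel [0.695, -0.468, 0.004] 0.98
top screen_a [0.659, 0.258, 0.198] 0.76
top screen_a [0.638, 0.084, 0.181] 0.76
top screen_a [0.376, 0.037, 0.06] 0.42
top cover_1 [0.448, -0.35, 0.031] 0.92
[0.46216711 0.1091415  0.3234532 ] [ 0.15231834 -0.40566979  0.18925471]
```

View pics/final.png

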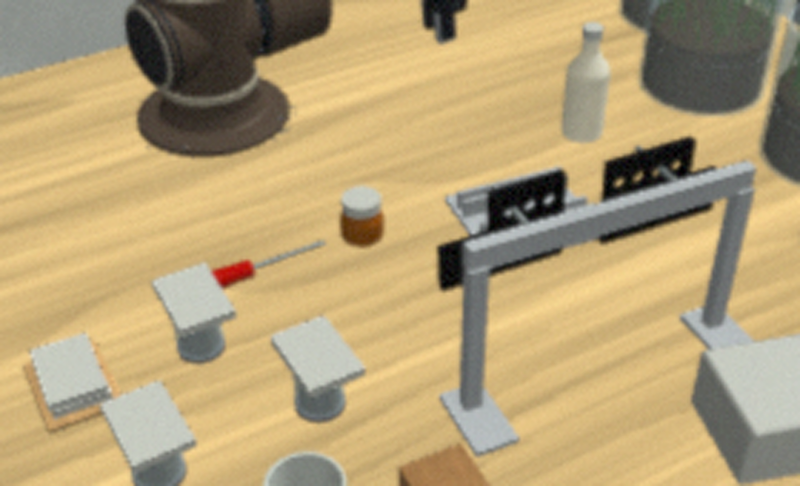

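```bash
python3 -c "
from rig import *
print(job_done())"
```

```text
the job is handed in; nothing more can be done
None
```

The job is done and handed in at about 47–48 s of the 210 s allowed. `job_done` gave no verdict, so the result rests on my own last checks.

- **Pots:** only three pots were on the bench. Each is now closed with one white panel lying flat on its rim, and two panels remain on the stack.
- **Screens:** the 104 mm screen (`screen_a`) hangs on `peg_2` by its hole at x = -6.5 mm. The 84 mm screen (`screen_b`) hangs on `peg_1` by its hole at x = -9 mm. I let go of both and moved the arm clear.

**Last checks:**
- **Scene picture:** three covered, upright pots and both screens hanging level, each on its own peg.
- **Pots, covers and most bystanders:** in the scene camera the pots and covers stayed within about 6 mm of where they were after placing. All bystanders except the screwdriver stayed within about 5 mm of their start.
- **Screwdriver:** its reading moved about 17 mm, with a confidence of only about 0.5 both times. It looked unmoved in the picture and the limit is 40 mm.
- **Top camera:** it found both screens in place, but in the last picture it detected only the stack. The covers on the pots are therefore confirmed by the scene camera alone.

**Gripper tilt:** on the way to the rack, joint 6 reached the end of its range. The gripper then kept a tilt of about 5.5° for the rest of the run. The tilt was about the jaw axis, so it did not affect the hanging, and I left it uncorrected.

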